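# Close and lock out one valve of a crowded rinse manifold

### The arm

A 7-joint arm with a two-finger parallel gripper is mounted at the origin on the work surface. World frame = base frame: x ahead of the robot, y to its left, z up, the work surface at z = 0. Lengths are in mm, angles in rad, forces in N, time in s.
With the tool pointing down it reaches from about 400 to 925 mm from the base axis. Payload 4.1 kg.
Tool frame: the origin (TCP) lies at the very end of the fingers, on their centre line; the grasp point (between the pads) lies 19 mm behind it; y points along the fingers, x is the direction in which the jaws open and shut, and the axes are right-handed (so a half turn about y gives the same grasp; the last joint's range is limited). The gripper opens to 85 mm and grips with 20 to 120 N. Pads are 22 mm wide; open, the fingers measure 114 mm over their backs; the gripper's body (76 mm by 85 mm) begins 54 mm behind the grasp point. The pads swing forward as they close: fully open they stand 13 mm farther back than shut.
Start: joints at [-1.255, 0.398, 0.045, 1.537, -0.019, 1.207, -0.051], TCP at [261.939, 594.925, 204.547] pointing down, gripper open.
Joint ranges: [-2.82, 2.82], [-0.49, 2.23], [-1.37, 1.46], [0, 2.46], [-1.36, 4.5], [0.23, 2], [-2.94, 2.94]. Speed limits (rad/s): [2.57, 2.57, 3.14, 3.14, 3.14, 3.14, 3.14].

### API

Orientations are given as a unit quaternion [w, x, y, z].
In Python, from workcell import * gives the robot as it stands.
- The arm moves only by the tool play_rows, never from a script. Its argument "targets" is a list that holds one entry, the list of rows, each a list of 4 numbers: the shift along the world's x, y, z in cm, then the turn about the world's z in degrees. In form: [[[tx, ty, tz, turn], ...]]. A call has 1 to 10 rows; each row shifts and turns the pose as measured when the row begins; what a row does not reach is not made up. A row lasts 1/12 s, in which the tool goes at most 41.7 mm and 7.16 degrees, less where a joint would pass 70% of its speed; a pose out of reach is approached as far as the arm can. A call with a gripper value outside its range is refused whole. "jaw" is the opening, from 0 (shut) to 1 (fully open), set as the call begins (left out, the last holds). The fingers move at their own pace and stop on an object; "grip_force" is the grip in N (left out, the last holds). Time passes only in rows, so rows that do not move let the fingers close. It gives the time, the measured TCP pose, the force and the opening at its end, in the units of the state.
- observe(): the state, without advancing time (a new reading comes with each control period).
- capture(name): name is "side" or "top"; returns the picture (480x640x3 uint8, blue, green, red); there is no depth.
- get_calibration(name): a dict with "fx", "fy", "cx", "cy" (pixels), "rvec" (rotation vector, rad) and "tvec" (3), from world to camera coordinates, as OpenCV has them. Camera axes: x right, y down, z forward; pixel columns grow to the right and rows downward; lengths in mm; the calibration is good to about 2 mm. A picture is of the moment at which its call begins. get_calibration takes no time and is no camera call.
- hand_in(): hands the job in, once; it reports no verdict.
The state is a dict: "clock": time; "joints": joint angles; "joint_velocities": joint speeds; "joint_efforts": joint torques, N m; "ee_pos": TCP position; "ee_rot": TCP orientation; "wrist_force": force on the tool from outside, world axes, zero at the start; "torque": the same for the moment, N m; "width": opening from 0.0 (shut) to 1.0 (fully open).
Only numpy, scipy, OpenCV 4.12 (cv2) and the standard library are available. Lean on these libraries where they do the work, as an engineer would, in place of code of your own. Each camera call takes 0.05 s, during which the arm holds its last target.

### The job

Close the valve with the straight bar handle: turn it clockwise until you feel it meet its seat, then nip it up about 10 degrees further and no more, so that it seals without crushing the soft seat. Then stand the grey lockout cover squarely over that valve, rim down flat on the steel block, set down rather than dropped, and let go. Do not touch the neighbouring valves at any time, and leave the other things on the counter where they are.

Things in the scene. Friction and masses are not known exactly. Their poses are not given: they have to be found in the camera images.
- valve_block: Steel manifold block 170 x 236 x 50 mm (x, y, z) fixed on the counter, pipes leaving on its +x side; origin at the centre of its underside, top face 50 mm above. Six valves stand on top in two rows of three, 66 mm apart both ways (x = -33, 33; y = -66, 0, 66 mm in its frame); which valve is in which place varies.
- bar_grip (a point): The valve to close, the only one with a plain straight bar handle: black plastic, 40 mm long, 14 mm thick, 30 mm high, on a round foot like its neighbours' (44 mm across, 8 mm high). The point lies on the turning axis in the bar, 12 mm below its top, 18 mm above its underside, 34 mm above the block's top face. x runs along the bar, y across it, z up, turning with it.
- bar_handle: The same bar handle; origin on its axis at the block's top face, axes as bar_grip. It closes clockwise seen from above and starts 0.5 to 1.2 rad short of its seat; nothing visible shows where the seat is. Until the seat it has a steady drag of about 0.06 Nm; on the seat the torque jumps to 0.32 Nm, then grows by 0.5 Nm per rad turned on. It stays where left.
- bar_seat (a joint): How far the soft seat inside that valve has been squeezed, rad: 0 until the handle meets its seat, then the angle the handle has been turned on past that point. It stays when the handle is let go.
- cover: Lockout cover, grey plastic, loose on the counter right (-y) of the block, 0.1 to 0.17 kg: an upside-down cup, 64 mm outside and 56 mm inside diameter, 60 mm high (55 mm deep, open below), with a solid grip 30 x 16 x 40 mm (x, y, z) on top, 100 mm high in all. Origin at the centre of the open rim, z up. Over the valve its rim stands on the block, around the foot, clear of the handle.
- cover_grip (a point): Point in the cover's grip block, on the axis, 86 mm above the rim, 14 mm below the top of the grip; x along its 30 mm length, y across its 16 mm thickness.
- round_a: Valve with a round knob 38 mm across, top 41 mm above the block; steel foot 44 mm across and 8 mm high on the block; the origin is the centre of the foot's underside, on the knob's axis; z up. A neighbour: not to be touched.
- round_b: Valve with a round knob 32 mm across, top 44 mm above the block; steel foot 44 mm across and 8 mm high on the block; the origin is the centre of the foot's underside, on the knob's axis; z up. A neighbour: not to be touched.
- square_c: Valve with a square knob 28 x 28 mm, top 38 mm above the block; steel foot 44 mm across and 8 mm high on the block; the origin is the centre of the foot's underside, on the knob's axis; z up. A neighbour: not to be touched.
- cross_d: Valve with a four-armed cross handle 40 mm across, top 40 mm above the block; steel foot 44 mm across and 8 mm high on the block; the origin is the centre of the foot's underside, on the knob's axis; z up. A neighbour: not to be touched.
- lobe_e: Valve with a three-lobed knob 40 mm across, top 38 mm above the block; steel foot 44 mm across and 8 mm high on the block; the origin is the centre of the foot's underside, on the knob's axis; z up. A neighbour: not to be touched.
- beaker: Steel beaker, open upwards, 68 mm across, 75 mm high; bystander. Origin at the centre of its underside, as for all bystanders.
- soap_bottle: White bottle 64 mm across, 160 mm high; bystander.
- jar: Glass jar 72 mm across, 90 mm high; bystander.
- dish: Steel bowl 130 mm across, 35 mm high; bystander.
- scrub_brush: Brush lying on the counter; bystander.
- pipe_cap: Brass cap 34 mm across, 26 mm high; bystander.
Things that resemble listed ones, but are neither listed nor needed, are in the scene too. What is shaped like the cover but blue or green is not meant.

How it is judged:
By the outcome, as a careful person would: the job done as asked, in the order asked, and still so for the second after the job is handed in, with the robot touching nothing.
It also fails if it takes over 64 s, if anything falls off the work surface, if the arm or the gripper's body presses on something with over 40 N, if the wrist force passes 120 N, or if a joint passes its speed limit or range.

## Working session

There is one attempt and no reset: what is moved stays moved. The work goes in short steps, Python scripts to look and compute and a tool call to move; the robot and the scene stay as the last step left them, time stands still between calls to the robot, and variables do not carry over. Pictures are saved under pics/ and viewed, and the job is handed in when it is done.

Besides the shell and the picture viewer there is one more tool, called after "Call:" as name(argument=value, ...) on one line, values as JSON. play_rows: Moves the arm, as the interface text tells. Its arguments: {"type":"object","properties":{"targets":{"type":"array","items":{"type":"array","items":{"type":"array","items":{"type":"number"}}}},"jaw":{"type":"number"},"grip_force":{"type":"number"}},"required":["targets"]}

```bash
mkdir -p pics; ls; python3 - <<'E'
from workcell import *
import cv2
print(observe())
for n in("top","side"):
    cv2.imwrite(f"pics/{n}0.png",capture(n)); print(n,get_calibration(n))
E
```

```text
pics
{'clock': 0.0, 'joints': array([-1.25499131,  0.39920213,  0.04500996,  1.53789417, -0.01872342,
        1.20686748, -0.05069486]), 'joint_velocities': array([ 6.02365263e-04,  1.84886595e-04,  2.01067640e-03, -4.85610043e-04,
        5.79627012e-05,  4.00094386e-05,  6.32301774e-04]), 'joint_efforts': array([ 4.54937126e-04, -4.75126362e+01,  1.36502087e+00, -2.54221272e+01,
        1.15861720e-02,  9.56082658e-03,  1.25766610e-05]), 'ee_pos': array([261.64448967, 594.26662437, 203.45015495]), 'ee_rot': array([-0.59181137,  0.59262545,  0.38580732, -0.38692001]), 'wrist_force': array([ 0.20940873, -0.15509783,  0.06249007]), 'torque': array([ 0.01807263, -0.01953495, -0.01624947]), 'width': 0.9984445363494313}
top {'fx': 553.6825591755829, 'fy': 553.6825591755829, 'cx': 317.5072472183942, 'cy': 232.09794431284942, 'rvec': array([ 2.08764987, -2.1222363 ,  0.233087  ]), 'tvec': array([ -33.27571252,  494.01528937, 1480.6471458 ])}
side {'fx': 561.2734390145425, 'fy': 561.2734390145425, 'cx': 313.7737501997253, 'cy': 237.5931983144847, 'rvec': array([ 0.94874305, -2.30876812,  1.25123844]), 'tvec': array([314.38843048, 273.11613114, 937.19586454])}
```

View pics/top0.png

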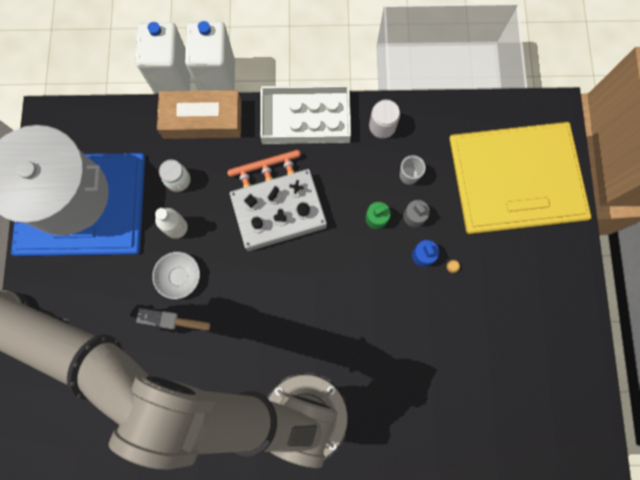

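View pics/side0.png

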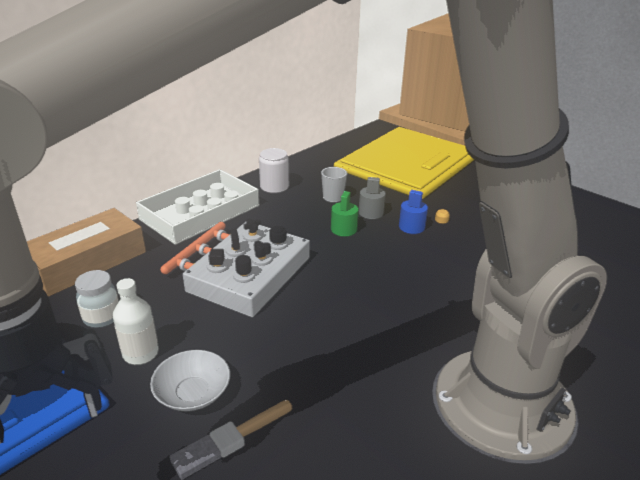

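```bash
cat > h.py <<'E'
import numpy as np, cv2
from workcell import *
def cal(n):
    c=get_calibration(n);K=np.array([[c['fx'],0,c['cx']],[0,c['fy'],c['cy']],[0,0,1.]])
    return K,np.array(c['rvec'],float),np.array(c['tvec'],float)
def ray(n,uv,z):
    K,r,t=cal(n);R=cv2.Rodrigues(r)[0];C=-R.T@t
    d=R.T@np.linalg.inv(K)@np.array([uv[0],uv[1],1.]);return C+d*(z-C[2])/d[2]
def proj(n,p):
    K,r,t=cal(n);return cv2.projectPoints(np.array(p,float).reshape(-1,1,3),r,t,K,None)[0].reshape(-1,2)
def tri(a,b):
    P=[];
    for n in("top","side"):
        K,r,t=cal(n);P.append(K@np.c_[cv2.Rodrigues(r)[0],t])
    X=cv2.triangulatePoints(P[0],P[1],np.array(a,float),np.array(b,float))[:,0];return X[:3]/X[3]
def crop(img,x0,y0,w,h,s,name):
    cv2.imwrite(name,cv2.resize(img[y0:y0+h,x0:x0+w],None,fx=s,fy=s,interpolation=cv2.INTER_CUBIC))
E
python3 - <<'E'
from h import *
t=cv2.imread("pics/top0.png");s=cv2.imread("pics/side0.png")
crop(t,220,140,115,115,5,"pics/tv.png");crop(t,350,150,120,130,4,"pics/tc.png")
crop(s,170,205,150,115,5,"pics/sv.png");crop(s,310,150,150,100,5,"pics/sc.png")
E
```

```text
(no output)
```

View pics/tv.png

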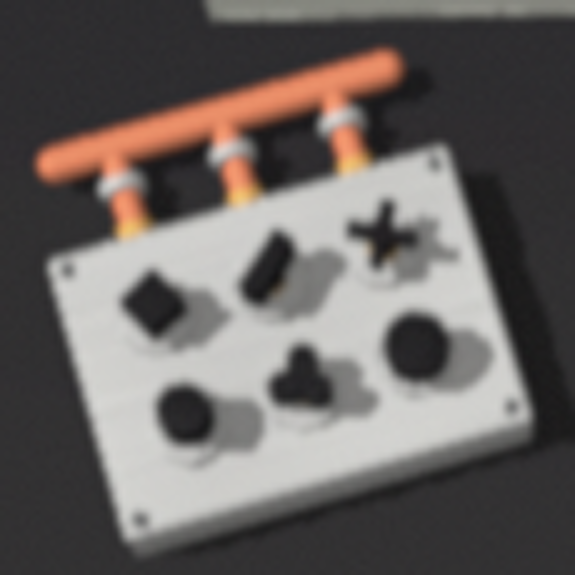

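View pics/tc.png

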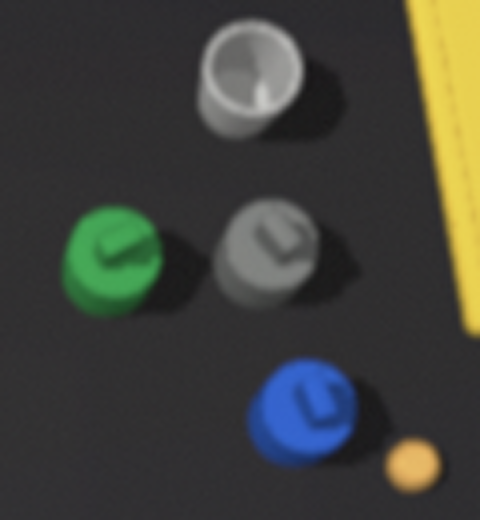

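View pics/sv.png

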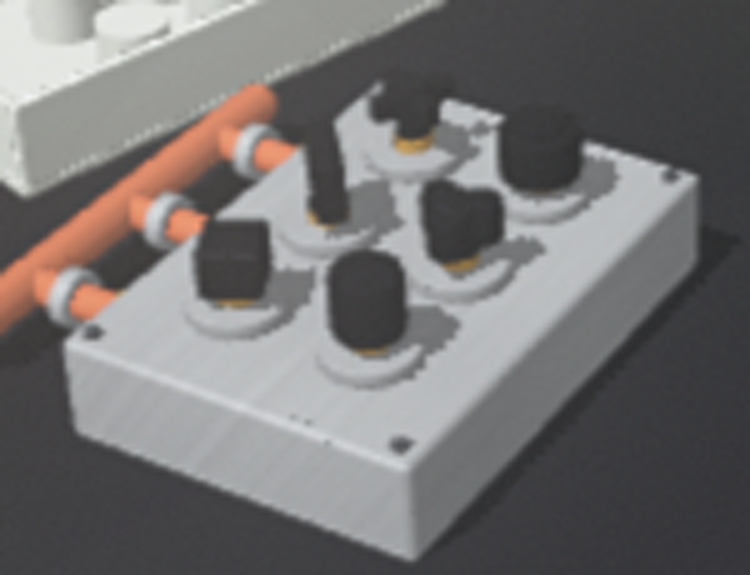

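View pics/sc.png

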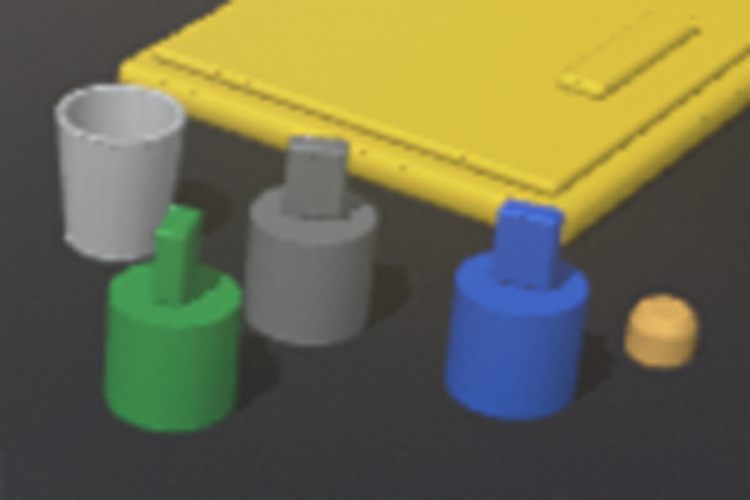

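```bash
python3 - <<'E'
from h import *
T=lambda p:(220+(p[0]-2)/5,140+(p[1]-2)/5)
S=lambda p:(170+(p[0]-2)/5,205+(p[1]-2)/5)
C=[(50,262),(443,147),(532,415),(126,542)] # +x+y,+x-y,-x-y,-x+y
W=np.array([ray("top",T(p),50)[:2] for p in C]);print(W.round(1),W.mean(0).round(1))
for a in range(4):print(np.linalg.norm(W[a]-W[(a+1)%4]).round(1),end=' ')
B=[(65,345),None,(700,177),(413,465)]
for p in B:
    if p: print("side",ray("side",S(p),50).round(1))
v=(W[0]-W[3]+W[1]-W[2]);yaw=np.degrees(np.arctan2(v[1],v[0]));v2=(W[0]-W[1]+W[3]-W[2]);yaw2=np.degrees(np.arctan2(-v2[0],v2[1]))
print("yaw",yaw,yaw2)
# bar top outline
for p in [(243,295),(283,232),(295,245),(258,305)]: print("bar",ray("top",T(p),96).round(1))
for p in [(305,125),(335,125)]: print("barside",ray("side",S(p),96).round(1))
# screws
for p in [(68,270),(435,163),(513,406),(140,519)]: print("scr",ray("top",T(p),50).round(1))
for p in [(93,331),(401,445),(672,176)]: print("scrS",ray("side",S(p),50).round(1))
E
```

```text
[[614.8 205.3]
 [679.4 -17.8]
 [521.2 -65.5]
 [452.7 160.3]] [567.   70.5]
232.3 165.2 236.0 168.2 side [609.3 207.3  50. ]
side [514.8 -63.3  50. ]
side [452. 157.  50.]
yaw 16.146569567258553 16.51821442391804
bar [580.2  91.9  96. ]
bar [615.8  70.1  96. ]
bar [608.2  63.5  96. ]
bar [574.4  83.7  96. ]
barside [612.4  77.2  96. ]
barside [603.5  68.2  96. ]
scr [609.9 195.   50. ]
scr [669.9 -13.2  50. ]
scr [526.6 -55.   50. ]
scr [465.6 152.7  50. ]
scrS [609.2 193.8  50. ]
scrS [464.5 152.4  50. ]
scrS [524.1 -55.   50. ]
```

```bash
python3 - <<'E'
from h import *
t=cv2.imread("pics/top0.png");s=cv2.imread("pics/side0.png")
def bx(c,yaw):
    a=np.radians(yaw);R=np.array([[np.cos(a),-np.sin(a)],[np.sin(a),np.cos(a)]])
    o=[]
    for z in(66,96):
        for q in[(20,7),(20,-7),(-20,-7),(-20,7)]:
            o.append([*(np.array(c)+R@q),z])
    return o
o=bx((599,79.2),-31)
for n,im,x,y in(("top",t,255,175),("side",s,220,220)):
    k=cv2.resize(im[y:y+40,x:x+40],None,fx=12,fy=12,interpolation=cv2.INTER_NEAREST)
    p=((proj(n,o)-[x,y]+.5)*12).astype(int)
    for j in(0,4):cv2.polylines(k,[p[j:j+4]],True,(0,0,255) if j else (0,255,0),1)
    cv2.imwrite(f"pics/{n}_bar.png",k)
a=cv2.imread("pics/top_bar.png");b=cv2.imread("pics/side_bar.png")
k=np.hstack([a,b]);cv2.imwrite("pics/bar.png",cv2.resize(k,(800,400)))
E
```

```text
(no output)
```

View pics/bar.png

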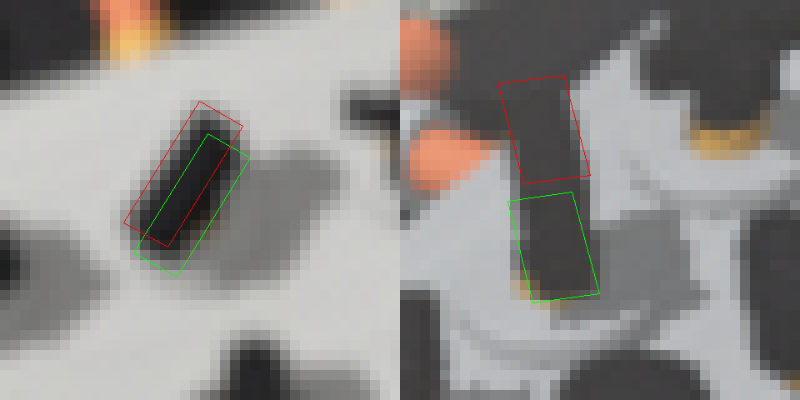

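```bash
python3 - <<'E'
from h import *
t=cv2.imread("pics/top0.png");s=cv2.imread("pics/side0.png")
x,y=260,178;m=(cv2.resize(t[y:y+30,x:x+28],None,fx=8,fy=8,interpolation=cv2.INTER_CUBIC).max(2)<75).astype(np.uint8)
n,l,st,ce=cv2.connectedComponentsWithStats(m)
for i in range(1,n):
    if st[i,4]>1000:
        r=cv2.minAreaRect(cv2.findContours((l==i).astype(np.uint8),0,1)[0][0]);bp=cv2.boxPoints(r)/8+[x-.5,y-.5]
        q=np.array([ray("top",p,90)[:2] for p in bp]);print(st[i],r,q.round(1),q.mean(0))
        for j in(0,1):d=q[j+1]-q[j];print(np.linalg.norm(d),np.degrees(np.arctan2(d[1],d[0])))
def C(p,s,x,y): return (x+(p[0]-s/2+.5)/s,y+(p[1]-s/2+.5)/s)
# cover top grip centre
T=lambda p:C(p,4,350,150);S=lambda p:C(p,5,310,150)
print("grip top",[ray("top",T(p),100).round(1) for p in[(255,232),(276,212),(308,244),(288,263)]])
print("grip side",[ray("side",S(p),100).round(1) for p in[(289,148),(294,137),(349,139),(345,154)]])
# cup top disc centre and bottom
print("disc top",ray("top",T((269,247)),60).round(1),"disc side",ray("side",S((312,210)),60).round(1))
print("bottom side ctr",ray("side",S((310,304)),0).round(1))
for p in [(114,250)]:print("green disc",ray("top",T(p),60))
print("blue",ray("top",T((306,407)),60),"beaker",ray("top",T((252,68)),75), "cap",ray("top",T((413,465)),26))
E
python3 - <<'E'
import cv2
t=cv2.imread("pics/top0.png");s=cv2.imread("pics/side0.png")
import numpy as np
a=cv2.resize(t[190:235,395:440],None,fx=9,fy=9,interpolation=cv2.INTER_CUBIC)
b=cv2.resize(s[172:222,352:392],None,fx=9,fy=9,interpolation=cv2.INTER_CUBIC)[:405]
cv2.imwrite("pics/cov.png",np.clip(np.hstack([a,b])*1.5,0,255).astype(np.uint8))
E
```

```text
[  70   73   79  108 4805] ((113.24901580810547, 129.59832763671875), (51.364906311035156, 111.37521362304688), 32.85572052001953) [[584.3  95.3]
 [617.4  74.6]
 [607.2  59.7]
 [574.1  80.5]] [595.74110134  77.49994034]
39.12585175729844 -31.973439909079854
18.06929260113282 -124.64279749958685
grip top [array([ 547. , -302.6,  100. ]), array([ 560.8, -317.7,  100. ]), array([ 538. , -338.1,  100. ]), array([ 524.9, -323.8,  100. ])]
grip side [array([ 552.5, -303.6,  100. ]), array([ 558.3, -314.5,  100. ]), array([ 537.8, -332.4,  100. ]), array([ 529.1, -318.4,  100. ])]
disc top [ 546.7 -319.1   60. ] disc side [ 548.7 -321.2   60. ]
bottom side ctr [ 551.8 -330.     0. ]
green disc [ 546.38759058 -211.09461439   60.        ]
blue [ 433.11954521 -338.13818809   60.        ] beaker [ 672.82920087 -311.53379565   75.        ] cap [ 397.10419952 -417.04551725   26.        ]
```

View pics/cov.png

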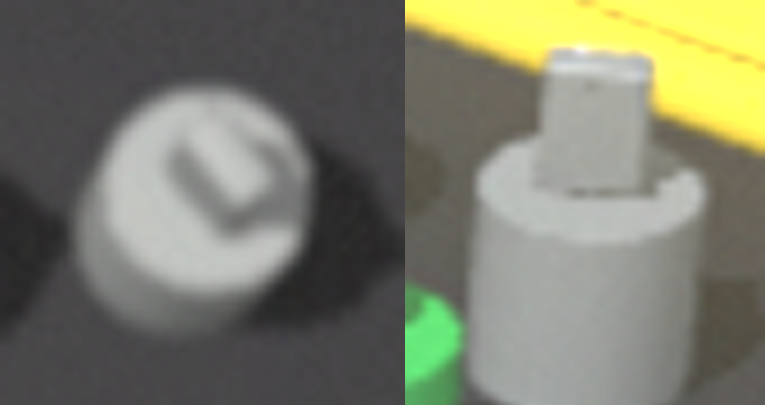

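```bash
python3 - <<'E'
from h import *
from scipy.spatial.transform import Rotation as R
o=observe();q=o['ee_rot'];M=R.from_quat([q[1],q[2],q[3],q[0]]).as_matrix();print(M.round(3),np.degrees(np.arctan2(M[1,0],M[0,0])))
E
```

```text
[[ 0.403 -0.001 -0.915]
 [ 0.915 -0.002  0.403]
 [-0.002 -1.    -0.   ]] 66.24204468978161
```

Call:
play_rows(targets=[[[0,0,3,-4],[0,0,3,-4],[2.1,-3.2,0,0],[2.1,-3.2,0,0],[2.1,-3.2,0,0],[2.1,-3.2,0,0],[2.1,-3.2,0,0],[2.1,-3.2,0,0],[2.1,-3.2,0,0],[2.1,-3.2,0,0]]], jaw=0.45, grip_force=40)

```text
clock: 0.93
ee_pos: [421.9, 333.8, 259.0]
ee_rot: [0.615, -0.615, -0.345, 0.354]
wrist_force: [0.4, 0.1, 0.1]
width: 0.449
```

Call:
play_rows(targets=[[[2.1,-3.2,0,0],[2.1,-3.2,0,0],[2.1,-3.2,0,0],[2.1,-3.2,0,0],[2.1,-3.2,0,0],[2.1,-3.2,0,0],[2.1,-3.2,0,0],[2.1,-3.2,0,0],[0,0,0,0],[0,0,0,0]]])

```text
clock: 1.77
ee_pos: [595.9, 50.5, 255.9]
ee_rot: [-0.616, 0.619, 0.338, -0.351]
wrist_force: [0.5, 1.1, -0.3]
width: 0.456
```

```bash
cat > st.py <<'E'
from h import *
from scipy.spatial.transform import Rotation as R
o=observe();q=o['ee_rot'];M=R.from_quat([q[1],q[2],q[3],q[0]]).as_matrix()
print(o['clock'],o['ee_pos'].round(1),"yaw",np.degrees(np.arctan2(M[1,0],M[0,0])).round(2),"tool y",M[:,1].round(3),"F",o['wrist_force'].round(2),"T",o['torque'].round(3),"w",round(o['width']*85,1),"j",o['joints'].round(2))
E
python3 st.py
```

```text
1.7667 [595.9  50.5 255.9] yaw 58.36 tool y [-0.015 -0.013 -1.   ] F [ 0.55  1.06 -0.35] T [ 0.042  0.006 -0.008] w 38.7 j [-0.5   0.3   0.43  1.59 -0.12  1.29  0.97]
```

Call:
play_rows(targets=[[[0.2,2.8,0,0],[0,0,-3.5,0],[0,0,-3.5,0],[0,0,-3,0],[0,0,-2,0],[0,0,0,0],[0,0,0,0]]])

```text
clock: 2.35
ee_pos: [595.6, 83.3, 131.7]
ee_rot: [-0.616, 0.618, 0.339, -0.352]
wrist_force: [0.3, 0.4, 0.6]
width: 0.448
```

```bash
python3 st.py; python3 - <<'E'
from h import *
t=capture("top");s=capture("side")
crop(t,230,150,100,100,5,"pics/t1.png");crop(s,170,150,150,150,4,"pics/s1.png")
k=np.hstack([cv2.resize(cv2.imread("pics/t1.png"),(400,400)),cv2.resize(cv2.imread("pics/s1.png"),(400,400))]);cv2.imwrite("pics/k1.png",k)
E
```

```text
2.35 [595.6  83.3 131.7] yaw 58.51 tool y [-0.014 -0.011 -1.   ] F [0.33 0.36 0.65] T [ 0.016 -0.053 -0.018] w 38.1 j [-0.52  0.41  0.39  1.73 -0.17  1.05  0.95]
```

View pics/k1.png

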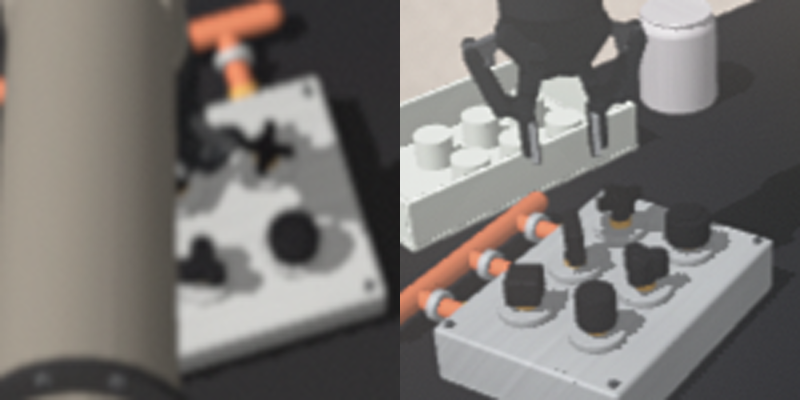

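```bash
python3 - <<'E'
from h import *
for z in(131.7,138): print(proj("side",[[595.6,83.3,z]]))
print(ray("side",(231.1,208.9),137), proj("side",[[598,78.5,96]]))
E
```

```text
[[232.22671014 219.26629341]]
[[232.01961185 216.65627644]]
[622.99144632  63.85374878 137.        ] [[234.44367183 232.45419248]]
```

```bash
python3 - <<'E'
from h import *
s=capture("side");print(observe()['ee_pos'])
x,y=190,150
k=cv2.resize(s[y:y+110,x:x+110],None,fx=5,fy=5,interpolation=cv2.INTER_CUBIC)
a=np.radians(58.5)
for w in(-19,0,19):
    for z in(132,140,150):
        p=(proj("side",[[595.6+w*np.cos(a),83.3+w*np.sin(a),z]])[0]-[x,y]+.5)*5
        cv2.circle(k,tuple(int(v) for v in p),3,(0,0,255) if z==132 else (0,255,255),-1)
cv2.imwrite("pics/s2.png",k)
E
```

```text
[597.31007128  83.06902332 133.66857004]
```

View pics/s2.png

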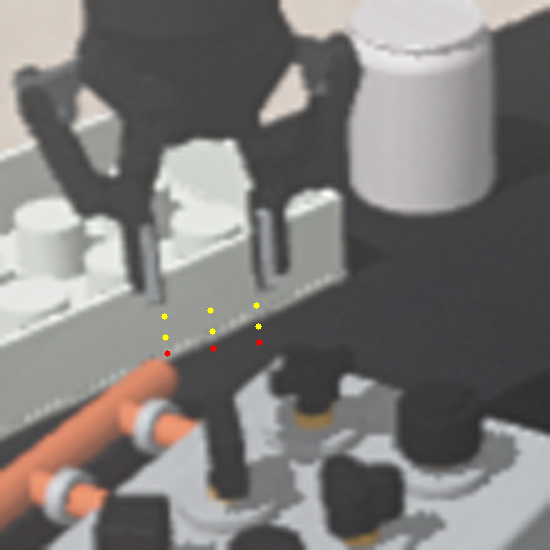

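```bash
python3 - <<'E'
from h import *
t=capture("top");print(observe()['ee_pos'])
x,y=240,150
k=cv2.resize(t[y:y+80,x:x+80],None,fx=7,fy=7,interpolation=cv2.INTER_CUBIC)
a=np.radians(58.5)
for w in(-19,0,19):
    for z in(132,156):
        p=(proj("top",[[596+w*np.cos(a),83.2+w*np.sin(a),z]])[0]-[x,y]+.5)*7
        cv2.circle(k,tuple(int(v) for v in p),3,(0,0,255) if z==132 else (0,255,255),-1)
k=np.clip(k.astype(float)*1.8+10,0,255).astype(np.uint8)
cv2.imwrite("pics/t2.png",k)
C=lambda n:(lambda K,r,t:-cv2.Rodrigues(r)[0].T@t)(*cal(n))
print(C("top"),C("side"))
E
```

```text
[597.76284676  82.75942025 134.0769228 ]
[ 157.80743105  -38.3501255  1552.7718545 ] [-210.18878112  678.51569944  739.73354442]
```

View pics/t2.png

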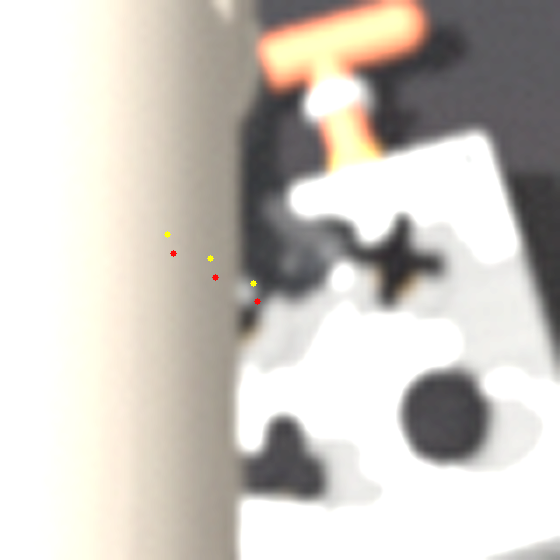

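Call:
play_rows(targets=[[[0,0,0,0],[0,0,0,0],[0,0,0,0],[0,0,0,0],[0,0,0,0]]], jaw=0.16)

```text
clock: 2.97
ee_pos: [601.4, 82.8, 139.4]
ee_rot: [-0.615, 0.62, 0.344, -0.346]
wrist_force: [-0.5, -1.1, -0.7]
width: 0.16
```

```bash
python3 st.py; python3 - <<'E'
from h import *
s=capture("side");p0=observe()['ee_pos']
x,y=190,150
k=cv2.resize(s[y:y+110,x:x+110],None,fx=5,fy=5,interpolation=cv2.INTER_CUBIC)
for z in(0,10,20):
        p=(proj("side",[p0+[0,0,z]])[0]-[x,y]+.5)*5
        cv2.circle(k,tuple(int(v) for v in p),3,(0,0,255) if z==0 else (0,255,255),-1)
cv2.imwrite("pics/s3.png",k)
E
```

```text
2.9667 [601.4  82.8 139.4] yaw 58.4 tool y [ 0.001 -0.008 -1.   ] F [-0.46 -1.05 -0.69] T [ 0.041  0.015 -0.023] w 13.6 j [-0.52  0.4   0.4   1.73 -0.17  1.05  0.95]
```

View pics/s3.png

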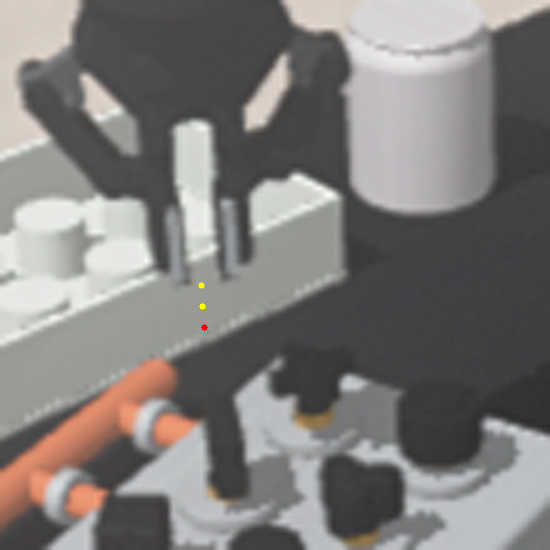

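Call:
play_rows(targets=[[[-0.3,-0.4,0,0],[0,0,0,0],[0,0,0,0],[0,0,-1.5,0],[0,0,-1.5,0],[0,0,-1,0],[0,0,0,0]]], jaw=0.42)

```text
clock: 3.6
ee_pos: [598.7, 77.8, 99.0]
ee_rot: [-0.615, 0.62, 0.344, -0.345]
wrist_force: [-0.5, 1.0, 0.5]
width: 0.421
```

```bash
python3 st.py
```

```text
3.6 [598.7  77.8  99. ] yaw 58.34 tool y [ 0.003 -0.007 -1.   ] F [-0.55  0.96  0.51] T [ 0.005  0.009 -0.003] w 35.8 j [-0.5   0.44  0.38  1.77 -0.19  0.96  0.98]
```

```bash
cat > look.py <<'E'
from h import *
import sys
s=capture("side");p0=observe()['ee_pos'];print(p0.round(1))
x,y=190,170
k=cv2.resize(s[y:y+100,x:x+110],None,fx=6,fy=6,interpolation=cv2.INTER_CUBIC)
for z in(0,10,20):
        p=(proj("side",[p0+[0,0,z]])[0]-[x,y]+.5)*6
        cv2.circle(k,tuple(int(v) for v in p),3,(0,0,255) if z==0 else (0,255,255),-1)
k=np.clip(k*1.5,0,255).astype(np.uint8)
cv2.imwrite(sys.argv[1],k)
E
python3 look.py pics/s4.png
```

```text
[599.2  77.8  99.9]
```

View pics/s4.png

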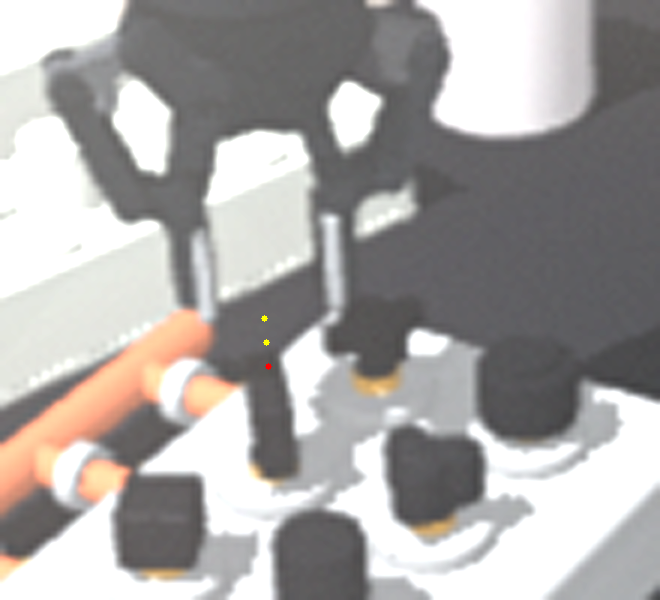

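Call:
play_rows(targets=[[[0,0,-1,0],[0,0,-1,0],[0,0,-1,0],[0,0,-0.3,0],[0,0,0,0]]])

```text
clock: 4.07
ee_pos: [600.5, 78.0, 65.2]
ee_rot: [-0.614, 0.621, 0.346, -0.344]
wrist_force: [-1.3, -0.1, 0.7]
width: 0.421
```

```bash
python3 st.py;python3 look.py pics/s5.png
```

```text
4.0667 [600.5  78.   65.2] yaw 58.35 tool y [ 0.007 -0.006 -1.   ] F [-1.27 -0.08  0.71] T [ 0.033 -0.004 -0.009] w 35.8 j [-0.49  0.48  0.37  1.8  -0.21  0.9   0.99]
[600.4  78.1  65.4]
```

View pics/s5.png

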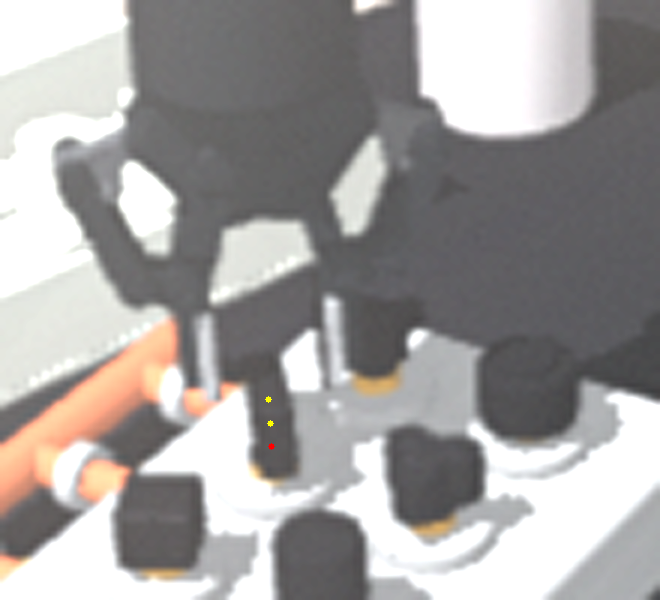

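Call:
play_rows(targets=[[[-0.1,0.05,-0.4,0],[0,0,-0.2,0],[0,0,0,0]]])

```text
clock: 4.37
ee_pos: [600.0, 78.6, 59.5]
ee_rot: [-0.614, 0.621, 0.346, -0.343]
wrist_force: [-0.1, 0.1, 0.4]
width: 0.42
```

```bash
python3 st.py;python3 look.py pics/s6.png
```

```text
4.3667 [600.   78.6  59.5] yaw 58.35 tool y [ 0.008 -0.006 -1.   ] F [-0.1   0.05  0.4 ] T [ 0.057  0.009 -0.007] w 35.7 j [-0.49  0.49  0.37  1.8  -0.21  0.88  0.99]
[600.   78.7  59.6]
```

View pics/s6.png

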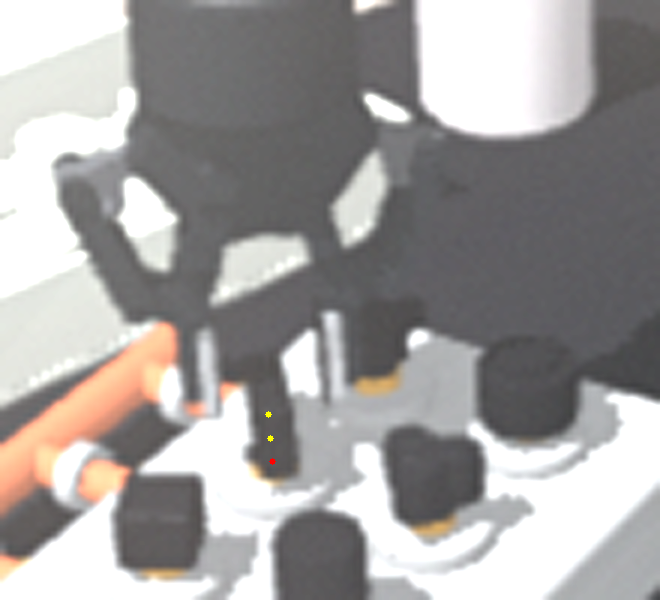

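Call:
play_rows(targets=[[[-0.1,0,-0.3,0],[0,0,0,0],[0,0,0,0],[0,0,0,0],[0,0,0,0],[0,0,0,0]]], jaw=0.05)

```text
clock: 4.92
ee_pos: [599.7, 79.7, 56.9]
ee_rot: [-0.614, 0.621, 0.347, -0.342]
wrist_force: [-0.7, 0.4, -0.5]
width: 0.15
```

```bash
python3 st.py;python3 look.py pics/s7.png
```

```text
4.9167 [599.7  79.7  56.9] yaw 58.35 tool y [ 0.01  -0.005 -1.   ] F [-0.69  0.37 -0.55] T [-0.001  0.016 -0.034] w 12.8 j [-0.49  0.49  0.37  1.81 -0.21  0.88  0.99]
[599.7  79.7  57. ]
```

View pics/s7.png

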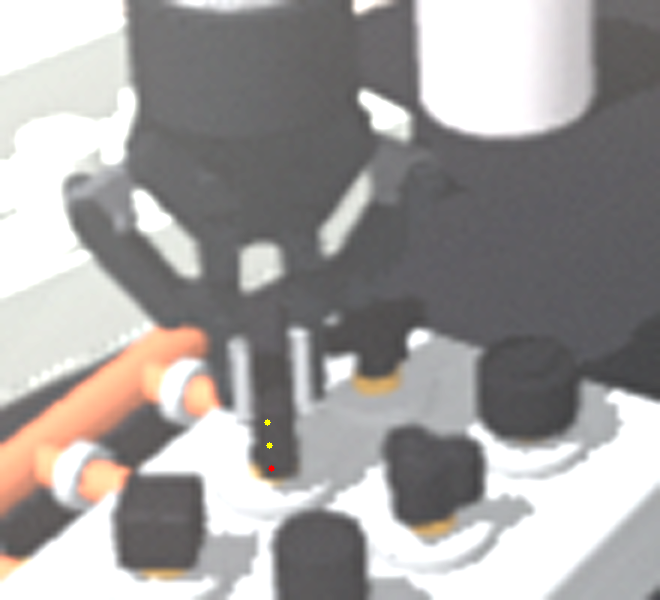

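Call:
play_rows(targets=[[[0,0,0,-4],[0,0,0,-4],[0,0,0,-4],[0,0,0,-4],[0,0,0,-4],[0,0,0,0]]])

```text
clock: 5.47
ee_pos: [599.7, 79.8, 56.9]
ee_rot: [-0.666, 0.673, 0.229, -0.226]
wrist_force: [-0.2, 0.5, -0.3]
width: 0.153
```

```bash
python3 st.py
```

```text
5.4667 [599.7  79.8  56.9] yaw 37.56 tool y [ 0.008 -0.008 -1.   ] F [-0.23  0.48 -0.34] T [-0.082  0.068 -0.052] w 13.0 j [-0.55  0.5   0.46  1.81 -0.27  0.88  0.68]
```

Call:
play_rows(targets=[[[0,0,0,-2],[0,0,0,-2],[0,0,0,-2]]])

```text
clock: 5.72
ee_pos: [599.6, 79.8, 56.9]
ee_rot: [-0.676, 0.684, 0.195, -0.192]
wrist_force: [0.0, 1.1, -0.8]
width: 0.15
```

```bash
python3 st.py
```

```text
5.7167 [599.6  79.8  56.9] yaw 31.71 tool y [ 0.007 -0.009 -1.   ] F [ 0.01  1.12 -0.79] T [0.016 0.049 0.099] w 12.8 j [-0.57  0.51  0.48  1.81 -0.28  0.89  0.59]
```

Call:
play_rows(targets=[[[0,0,0,-2]]])

```text
clock: 5.8
ee_pos: [599.6, 79.8, 56.9]
ee_rot: [-0.68, 0.687, 0.183, -0.18]
wrist_force: [1.0, -0.4, -1.0]
width: 0.15
```

```bash
python3 st.py
```

```text
5.8 [599.6  79.8  56.9] yaw 29.75 tool y [ 0.006 -0.01  -1.   ] F [ 1.04 -0.4  -1.04] T [-0.024  0.008  0.067] w 12.8 j [-0.58  0.51  0.49  1.81 -0.29  0.89  0.56]
```

Call:
play_rows(targets=[[[0,0,0,-2]]])

```text
clock: 5.88
ee_pos: [599.6, 79.8, 56.9]
ee_rot: [-0.683, 0.69, 0.171, -0.169]
wrist_force: [0.1, 0.3, -0.8]
width: 0.148
```

```bash
python3 st.py
```

```text
5.8833 [599.6  79.8  56.9] yaw 27.79 tool y [ 0.006 -0.01  -1.   ] F [ 0.14  0.33 -0.77] T [-0.017  0.069  0.074] w 12.6 j [-0.59  0.51  0.5   1.81 -0.29  0.89  0.53]
```

Call:
play_rows(targets=[[[0,0,0,-2]]])

```text
clock: 5.97
ee_pos: [599.6, 79.8, 56.9]
ee_rot: [-0.685, 0.693, 0.159, -0.157]
wrist_force: [0.6, 0.8, -0.6]
width: 0.153
```

```bash
python3 st.py|cut -c1-200
```

```text
5.9667 [599.6  79.8  56.9] yaw 25.81 tool y [ 0.006 -0.01  -1.   ] F [ 0.6   0.82 -0.62] T [0.006 0.046 0.106] w 13.0 j [-0.59  0.52  0.51  1.81 -0.3   0.89  0.5 ]
```

Call:
play_rows(targets=[[[0,0,0,-2]]])

```text
clock: 6.05
ee_pos: [599.6, 79.8, 57.0]
ee_rot: [-0.688, 0.696, 0.147, -0.145]
wrist_force: [0.4, 0.2, -0.7]
width: 0.147
```

```bash
python3 st.py|cut -c1-200
```

```text
6.05 [599.6  79.8  57. ] yaw 23.85 tool y [ 0.005 -0.01  -1.   ] F [ 0.41  0.19 -0.7 ] T [ 0.052 -0.017  0.052] w 12.5 j [-0.6   0.52  0.51  1.81 -0.3   0.89  0.47]
```

Call:
play_rows(targets=[[[0,0,0,-2]]])

```text
clock: 6.13
ee_pos: [599.6, 79.8, 56.9]
ee_rot: [-0.69, 0.698, 0.135, -0.133]
wrist_force: [0.7, 0.9, -0.1]
width: 0.154
```

```bash
python3 st.py|cut -c1-200
```

```text
6.1333 [599.6  79.8  56.9] yaw 21.88 tool y [ 0.005 -0.01  -1.   ] F [ 0.73  0.93 -0.12] T [0.007 0.064 0.053] w 13.1 j [-0.6   0.52  0.52  1.81 -0.31  0.9   0.44]
```

Call:
play_rows(targets=[[[0,0,0,-2]]])

```text
clock: 6.22
ee_pos: [599.6, 79.8, 56.9]
ee_rot: [-0.692, 0.7, 0.123, -0.121]
wrist_force: [0.1, 1.3, -1.4]
width: 0.15
```

```bash
python3 st.py|cut -c1-200
```

```text
6.2167 [599.6  79.8  56.9] yaw 19.91 tool y [ 0.005 -0.011 -1.   ] F [ 0.13  1.29 -1.42] T [-0.018  0.08  -0.008] w 12.8 j [-0.61  0.52  0.53  1.81 -0.32  0.9   0.41]
```

Call:
play_rows(targets=[[[0,0,0,-2]]])

```text
clock: 6.3
ee_pos: [599.6, 79.9, 57.0]
ee_rot: [-0.694, 0.702, 0.111, -0.109]
wrist_force: [0.3, 0.7, -0.1]
width: 0.148
```

```bash
python3 st.py|cut -c1-200
```

```text
6.3 [599.6  79.9  57. ] yaw 17.95 tool y [ 0.004 -0.011 -1.   ] F [ 0.29  0.69 -0.13] T [0.032 0.016 0.067] w 12.6 j [-0.62  0.52  0.54  1.81 -0.32  0.9   0.38]
```

Call:
play_rows(targets=[[[0,0,0,-2]]])

```text
clock: 6.38
ee_pos: [599.6, 79.9, 56.9]
ee_rot: [-0.696, 0.704, 0.099, -0.098]
wrist_force: [0.2, 0.5, -1.4]
width: 0.15
```

```bash
python3 st.py|cut -c1-200
```

```text
6.3833 [599.6  79.9  56.9] yaw 15.98 tool y [ 0.004 -0.011 -1.   ] F [ 0.19  0.53 -1.44] T [0.09  0.056 0.093] w 12.8 j [-0.62  0.53  0.55  1.81 -0.33  0.9   0.35]
```

Call:
play_rows(targets=[[[0,0,0,-2]]])

```text
clock: 6.47
ee_pos: [599.6, 79.9, 57.0]
ee_rot: [-0.698, 0.706, 0.087, -0.086]
wrist_force: [0.6, -0.2, -0.7]
width: 0.148
```

```bash
python3 st.py|cut -c1-200
```

```text
6.4667 [599.6  79.9  57. ] yaw 14.01 tool y [ 0.003 -0.011 -1.   ] F [ 0.65 -0.23 -0.69] T [0.019 0.024 0.129] w 12.6 j [-0.63  0.53  0.56  1.81 -0.33  0.9   0.32]
```

Call:
play_rows(targets=[[[0,0,0,-2]]])

```text
clock: 6.55
ee_pos: [599.6, 79.9, 57.0]
ee_rot: [-0.699, 0.707, 0.075, -0.074]
wrist_force: [1.3, -0.5, -1.7]
width: 0.147
```

```bash
python3 st.py|cut -c1-200
```

```text
6.55 [599.6  79.9  57. ] yaw 12.04 tool y [ 0.003 -0.011 -1.   ] F [ 1.35 -0.47 -1.68] T [0.019 0.058 0.038] w 12.5 j [-0.63  0.53  0.57  1.81 -0.34  0.9   0.29]
```

Call:
play_rows(targets=[[[0,0,0,-2]]], grip_force=60)

```text
clock: 6.63
ee_pos: [599.6, 79.9, 57.0]
ee_rot: [-0.7, 0.708, 0.063, -0.062]
wrist_force: [0.3, 0.7, 0.1]
width: 0.14
```

```bash
python3 st.py|cut -c1-200
```

```text
6.6333 [599.6  79.9  57. ] yaw 10.07 tool y [ 0.002 -0.011 -1.   ] F [0.32 0.67 0.11] T [0.115 0.088 0.049] w 11.9 j [-0.64  0.53  0.57  1.8  -0.34  0.9   0.26]
```

Call:
play_rows(targets=[[[0,0,0,-2]]])

```text
clock: 6.72
ee_pos: [599.6, 79.9, 57.1]
ee_rot: [-0.701, 0.709, 0.05, -0.05]
wrist_force: [0.7, 0.3, -0.6]
width: 0.137
```

```bash
python3 st.py|cut -c1-200
```

```text
6.7167 [599.6  79.9  57.1] yaw 8.11 tool y [ 0.002 -0.011 -1.   ] F [ 0.66  0.33 -0.57] T [ 0.013 -0.001  0.003] w 11.6 j [-0.64  0.54  0.58  1.8  -0.35  0.91  0.23]
```

Call:
play_rows(targets=[[[0,0,0,-2]]])

```text
clock: 6.8
ee_pos: [599.6, 79.9, 57.0]
ee_rot: [-0.702, 0.71, 0.038, -0.037]
wrist_force: [0.8, 0.2, -1.7]
width: 0.143
```

```bash
python3 st.py|cut -c1-200
```

```text
6.8 [599.6  79.9  57. ] yaw 6.14 tool y [ 0.002 -0.011 -1.   ] F [ 0.78  0.16 -1.66] T [0.036 0.013 0.083] w 12.2 j [-0.65  0.54  0.59  1.8  -0.36  0.91  0.2 ]
```

Call:
play_rows(targets=[[[0,0,0,-2]]])

```text
clock: 6.88
ee_pos: [599.6, 79.9, 57.0]
ee_rot: [-0.703, 0.711, 0.026, -0.025]
wrist_force: [0.5, -0.6, -1.0]
width: 0.139
```

```bash
python3 st.py|cut -c1-200
```

```text
6.8833 [599.6  79.9  57. ] yaw 4.17 tool y [ 0.001 -0.011 -1.   ] F [ 0.46 -0.6  -0.97] T [0.01  0.02  0.022] w 11.8 j [-0.66  0.54  0.6   1.8  -0.36  0.91  0.17]
```

```bash
python3 look.py pics/s8.png
```

```text
[599.7  79.9  57.1]
```

View pics/s8.png

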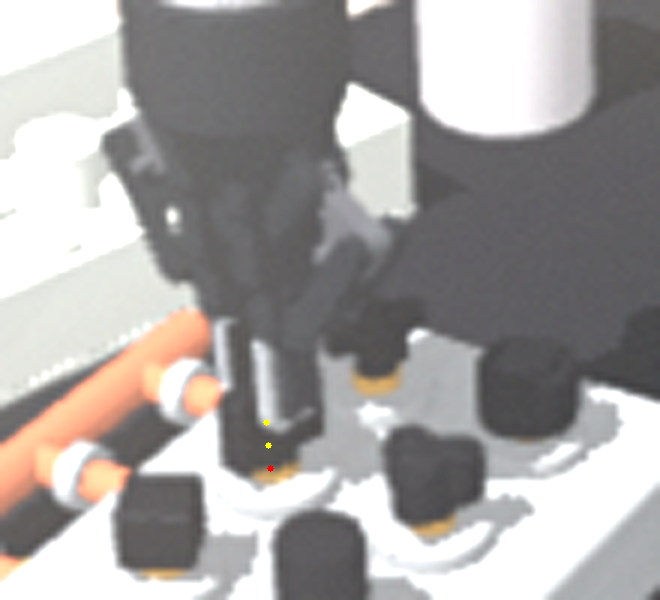

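Call:
play_rows(targets=[[[0,0,0,-2]]])

```text
clock: 7.02
ee_pos: [599.6, 80.0, 57.0]
ee_rot: [-0.703, 0.711, 0.014, -0.013]
wrist_force: [0.0, -0.3, -0.3]
width: 0.138
```

```bash
python3 st.py|cut -c1-200
```

```text
7.0167 [599.6  80.   57. ] yaw 2.2 tool y [ 0.001 -0.011 -1.   ] F [ 0.04 -0.28 -0.32] T [0.011 0.005 0.062] w 11.7 j [-0.66  0.54  0.61  1.8  -0.37  0.91  0.15]
```

Call:
play_rows(targets=[[[0,0,0,-2]]])

```text
clock: 7.1
ee_pos: [599.6, 80.0, 57.0]
ee_rot: [-0.703, 0.711, 0.002, -0.001]
wrist_force: [0.9, -0.4, -2.0]
width: 0.143
```

```bash
python3 st.py|cut -c1-200
```

```text
7.1 [599.6  80.   57. ] yaw 0.25 tool y [ 0.    -0.011 -1.   ] F [ 0.87 -0.37 -2.04] T [0.043 0.039 0.116] w 12.2 j [-0.67  0.55  0.62  1.8  -0.37  0.91  0.12]
```

Call:
play_rows(targets=[[[0,0,0,-2]]])

```text
clock: 7.18
ee_pos: [599.6, 80.0, 57.0]
ee_rot: [-0.703, 0.711, -0.01, 0.01]
wrist_force: [0.7, -0.0, -0.2]
width: 0.14
```

```bash
python3 st.py|cut -c1-200
```

```text
7.1833 [599.6  80.   57. ] yaw -1.64 tool y [-0.    -0.011 -1.   ] F [ 0.72 -0.05 -0.16] T [0.022 0.052 0.341] w 11.9 j [-0.67  0.55  0.62  1.8  -0.38  0.92  0.09]
```

Call:
play_rows(targets=[[[0,0,0,-2]]])

```text
clock: 7.27
ee_pos: [599.6, 80.0, 57.0]
ee_rot: [-0.703, 0.711, -0.022, 0.022]
wrist_force: [0.6, 0.2, -0.1]
width: 0.146
```

```bash
python3 st.py|cut -c1-200
```

```text
7.2667 [599.6  80.   57. ] yaw -3.52 tool y [-0.001 -0.011 -1.   ] F [ 0.61  0.18 -0.15] T [-0.047  0.058  0.355] w 12.4 j [-0.68  0.55  0.63  1.8  -0.39  0.92  0.06]
```

Call:
play_rows(targets=[[[0,0,0,-2]]])

```text
clock: 7.35
ee_pos: [599.7, 80.0, 57.0]
ee_rot: [-0.702, 0.71, -0.033, 0.033]
wrist_force: [-0.4, -0.5, -0.8]
width: 0.142
```

```bash
python3 st.py|cut -c1-200
```

```text
7.35 [599.7  80.   57. ] yaw -5.39 tool y [-0.001 -0.012 -1.   ] F [-0.37 -0.5  -0.76] T [ 0.034 -0.032  0.39 ] w 12.1 j [-0.68  0.55  0.64  1.8  -0.39  0.92  0.03]
```

Call:
play_rows(targets=[[[0,0,0,-2]]])

```text
clock: 7.43
ee_pos: [599.7, 80.0, 57.0]
ee_rot: [-0.701, 0.71, -0.045, 0.045]
wrist_force: [-0.0, 0.2, -1.0]
width: 0.148
```

```bash
python3 st.py|cut -c1-200
```

```text
7.4333 [599.7  80.   57. ] yaw -7.26 tool y [-0.001 -0.012 -1.   ] F [-0.04  0.25 -1.02] T [-0.002  0.056  0.341] w 12.6 j [-0.69  0.56  0.65  1.8  -0.4   0.92  0.  ]
```

Call:
play_rows(targets=[[[0,0,0,-2],[0,0,0,-1.4]]])

```text
clock: 7.6
ee_pos: [599.6, 80.0, 57.0]
ee_rot: [-0.7, 0.709, -0.065, 0.064]
wrist_force: [0.5, 0.1, -2.0]
width: 0.146
```

```bash
python3 st.py|cut -c1-200; python3 look.py pics/s9.png; python3 st.py|cut -c1-200
```

```text
7.6 [599.6  80.   57. ] yaw -10.41 tool y [-0.002 -0.013 -1.   ] F [ 0.49  0.14 -1.96] T [-0.005  0.055  0.435] w 12.4 j [-0.7   0.56  0.66  1.8  -0.41  0.92 -0.04]
[599.6  80.   57. ]
7.65 [599.6  80.   57. ] yaw -10.47 tool y [-0.002 -0.013 -1.   ] F [ 0.81 -0.72  0.23] T [-0.003  0.112  0.321] w 12.4 j [-0.7   0.56  0.66  1.8  -0.41  0.92 -0.04]
```

View pics/s9.png

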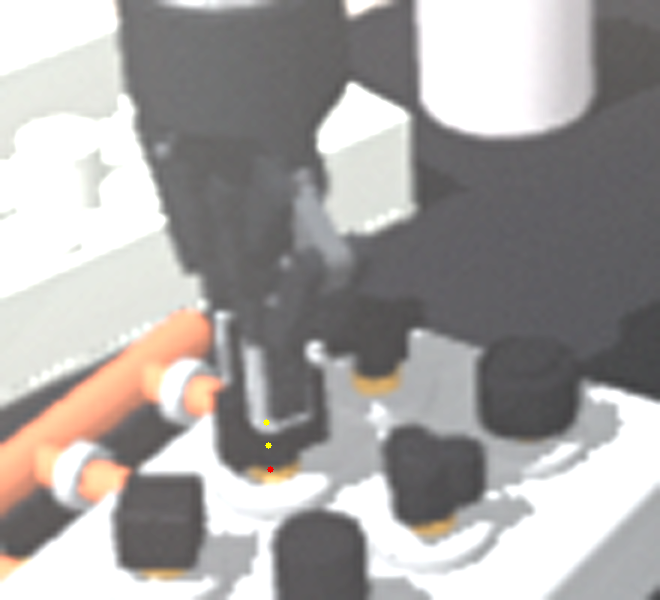

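Call:
play_rows(targets=[[[0,0,0,0],[0,0,0,0],[0,0,0,0],[0,0,0,0]]], jaw=0.3)

```text
clock: 7.98
ee_pos: [599.8, 79.9, 57.3]
ee_rot: [-0.7, 0.708, -0.064, 0.064]
wrist_force: [0.4, -0.7, 0.9]
width: 0.3
```

```bash
python3 st.py
```

```text
7.9833 [599.8  79.9  57.3] yaw -10.37 tool y [-0.002 -0.012 -1.   ] F [ 0.41 -0.73  0.93] T [ 0.04  -0.021 -0.009] w 25.5 j [-0.7   0.56  0.66  1.8  -0.41  0.92 -0.04]
```

Call:
play_rows(targets=[[[0,0,1.5,0],[0,0,2,0],[0,0,3,0],[0,0,4,0],[0,0,4,0],[-0.5,-4,0,0],[-0.5,-4,0,0],[-0.5,-4,0,0],[-0.5,-4,0,0],[-0.5,-4,0,0]]])

```text
clock: 8.82
ee_pos: [574.4, -112.2, 209.7]
ee_rot: [-0.703, 0.707, -0.054, 0.055]
wrist_force: [0.4, -0.6, -0.5]
width: 0.296
```

```bash
python3 st.py
```

```text
8.8167 [ 574.4 -112.2  209.7] yaw -8.84 tool y [ 0.002 -0.005 -1.   ] F [ 0.42 -0.57 -0.47] T [ 0.019 -0.1    0.036] w 25.1 j [-0.5   0.37  0.8   1.71 -0.28  1.18  0.22]
```

Call:
play_rows(targets=[[[-0.6,-4,0,-6],[-0.6,-4,0,-6],[-0.6,-4,0,-6],[-0.6,-4,0,-6],[-0.5,-3.5,0,-6],[0,0,-2,-6],[0,0,-2,-4],[0,0,0,0],[0,0,0,0]]], jaw=0.45)

```text
clock: 9.57
ee_pos: [536.2, -331.2, 174.1]
ee_rot: [-0.632, 0.64, -0.305, 0.313]
wrist_force: [0.6, -0.7, 0.0]
width: 0.449
```

```bash
python3 st.py
```

```text
9.5667 [ 536.2 -331.2  174.1] yaw -51.82 tool y [ 0.005 -0.016 -1.   ] F [ 0.59 -0.66  0.04] T [ 0.076 -0.022  0.008] w 38.1 j [-0.18  0.55  0.96  1.65 -0.47  1.18 -0.02]
```

Correct the offset and look, also at the closed bar now that the arm is away.

Call:
play_rows(targets=[[[0.9,1.2,0,2.5],[0,0,-2,0],[0,0,0,0],[0,0,0,0]]])

```text
clock: 9.9
ee_pos: [550.9, -314.4, 157.8]
ee_rot: [-0.642, 0.648, -0.283, 0.295]
wrist_force: [-0.1, 0.2, 0.3]
width: 0.452
```

```bash
python3 st.py; python3 - <<'E'
from h import *
t=capture("top");s=capture("side");p0=observe()['ee_pos'];print(p0)
a=cv2.resize(s[100:220,310:460],None,fx=4,fy=4,interpolation=cv2.INTER_CUBIC)
for z in(0,20):
    p=(proj("side",[p0+[0,0,z]])[0]-[310,100]+.5)*4; cv2.circle(a,tuple(int(v) for v in p),3,(0,0,255),-1)
p=(proj("side",[[545.5,-319.5,100]])[0]-[310,100]+.5)*4; cv2.circle(a,tuple(int(v) for v in p),3,(0,255,255),-1)
cv2.imwrite("pics/c1.png",np.clip(a*1.5,0,255).astype(np.uint8))
b=cv2.resize(t[140:255,220:335],None,fx=5,fy=5,interpolation=cv2.INTER_CUBIC);cv2.imwrite("pics/v2.png",b)
cv2.imwrite("pics/top2.png",t)
E
```

```text
9.9 [ 550.9 -314.4  157.8] yaw -48.26 tool y [ 0.013 -0.015 -1.   ] F [-0.05  0.2   0.34] T [ 0.018 -0.01   0.003] w 38.4 j [-0.2   0.56  0.92  1.66 -0.48  1.14  0.01]
[ 550.28422055 -314.71528119  157.59162637]
```

View pics/c1.png

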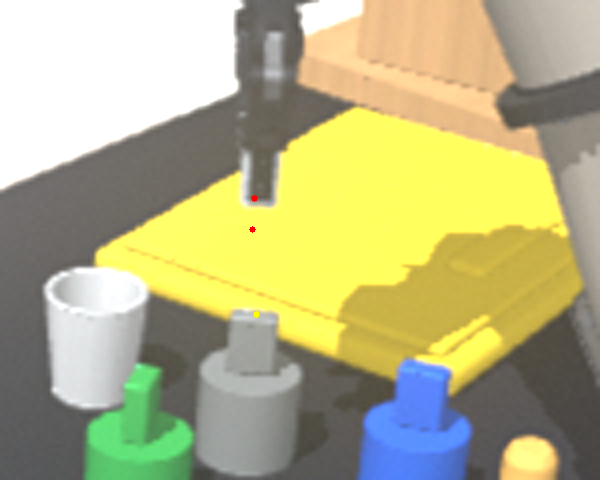

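View pics/top2.png

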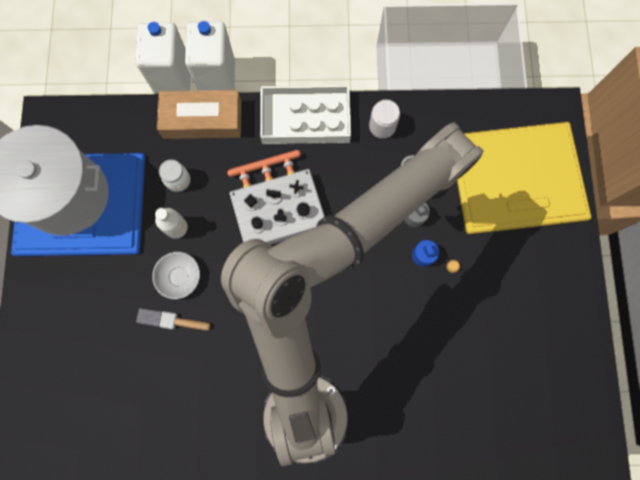

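Call:
play_rows(targets=[[[-0.2,-0.2,0,-1],[0,0,-2,0],[0,0,-2,0],[0,0,-1.2,0],[0,0,0,0],[0,0,0,0]]])

```text
clock: 10.5
ee_pos: [551.5, -318.7, 110.5]
ee_rot: [-0.64, 0.645, -0.286, 0.305]
wrist_force: [0.1, -0.1, 0.7]
width: 0.448
```

```bash
python3 st.py; cat > lc.py <<'E'
from h import *
import sys
s=capture("side");p0=observe()['ee_pos'];print(p0)
a=cv2.resize(s[130:220,330:420],None,fx=6,fy=6,interpolation=cv2.INTER_CUBIC)
for z in(0,20):
    p=(proj("side",[p0+[0,0,z]])[0]-[330,130]+.5)*6; cv2.circle(a,tuple(int(v) for v in p),3,(0,0,255),-1)
cv2.imwrite(sys.argv[1],np.clip(a*1.6,0,255).astype(np.uint8))
E
python3 lc.py pics/c2.png
```

```text
10.5 [ 551.5 -318.7  110.5] yaw -49.34 tool y [ 0.021 -0.019 -1.   ] F [ 0.13 -0.08  0.74] T [0.054 0.032 0.04 ] w 38.0 j [-0.17  0.61  0.89  1.71 -0.53  1.05  0.03]
[ 551.4017072  -318.55109195  110.51007708]
```

View pics/c2.png

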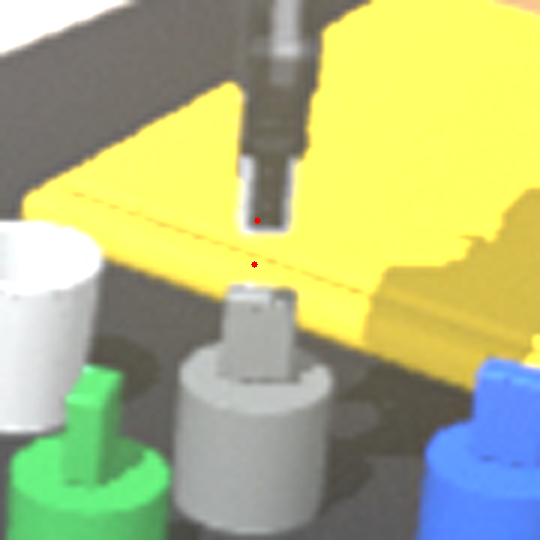

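Call:
play_rows(targets=[[[-0.2,0.2,-1,0],[0,0,-1.2,0],[0,0,-1,0],[0,0,-0.6,0],[0,0,0,0]]])

```text
clock: 10.97
ee_pos: [550.5, -317.3, 71.6]
ee_rot: [-0.64, 0.645, -0.284, 0.306]
wrist_force: [-0.3, 1.2, -0.7]
width: 0.451
```

```bash
python3 st.py;python3 lc.py pics/c3.png
```

```text
10.9667 [ 550.5 -317.3   71.6] yaw -49.34 tool y [ 0.025 -0.02  -0.999] F [-0.28  1.23 -0.65] T [ 0.019 -0.012  0.006] w 38.3 j [-0.15  0.64  0.85  1.75 -0.57  0.98  0.06]
[ 550.63563701 -317.46992016   72.02552821]
```

View pics/c3.png

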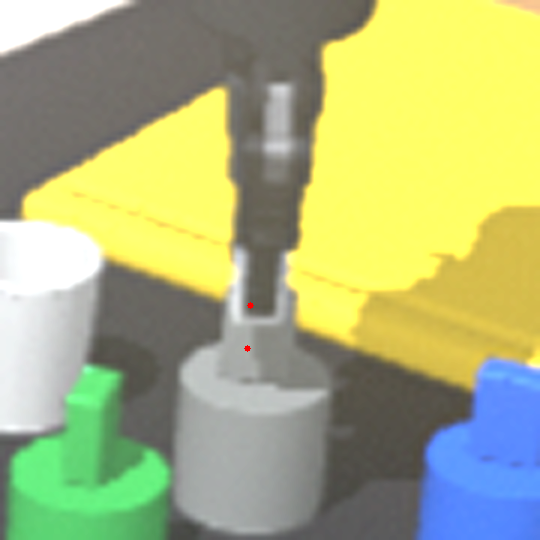

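Call:
play_rows(targets=[[[0,0,-0.7,0],[0,0,-0.4,0],[0,0,0,0]]])

```text
clock: 11.27
ee_pos: [551.1, -318.0, 60.4]
ee_rot: [-0.639, 0.646, -0.284, 0.307]
wrist_force: [0.0, -0.0, -0.7]
width: 0.448
```

```bash
python3 st.py
```

```text
11.2667 [ 551.1 -318.    60.4] yaw -49.34 tool y [ 0.026 -0.021 -0.999] F [ 0.04 -0.02 -0.68] T [ 0.009  0.018 -0.01 ] w 38.1 j [-0.14  0.65  0.84  1.76 -0.58  0.96  0.07]
```

Call:
play_rows(targets=[[[0,0,0,0],[0,0,0,0],[0,0,0,0],[0,0,0,0],[0,0,0,0],[0,0,0,0]]], jaw=0.05, grip_force=40)

```text
clock: 11.77
ee_pos: [551.3, -318.0, 60.5]
ee_rot: [-0.64, 0.645, -0.283, 0.307]
wrist_force: [0.1, -0.3, 0.0]
width: 0.176
```

```bash
python3 st.py;python3 lc.py pics/c4.png
```

```text
11.7667 [ 551.3 -318.    60.5] yaw -49.34 tool y [ 0.027 -0.021 -0.999] F [ 0.09 -0.26  0.01] T [-0.008  0.066  0.035] w 15.0 j [-0.14  0.65  0.84  1.76 -0.58  0.96  0.07]
[ 551.24488195 -317.98117482   60.55970442]
```

View pics/c4.png

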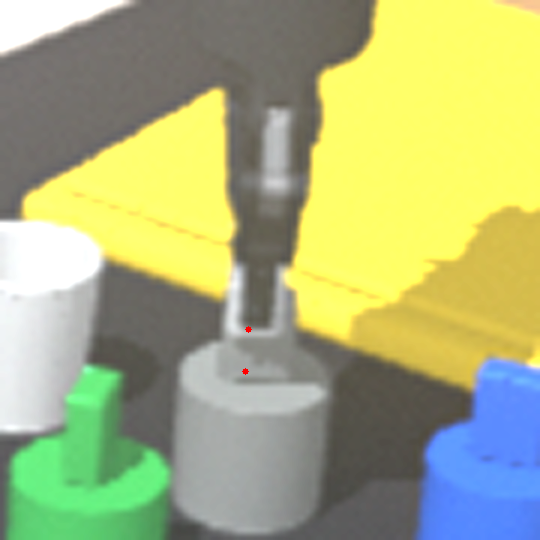

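Call:
play_rows(targets=[[[0,0,1,0],[0,0,2,0],[0,0,3,0],[0,0,3,0],[0,0,3,0],[0,0,1,0],[0,0,0,0]]])

```text
clock: 12.4
ee_pos: [547.6, -316.6, 196.6]
ee_rot: [-0.639, 0.645, -0.286, 0.305]
wrist_force: [0.6, -0.5, -2.4]
width: 0.169
```

```bash
python3 st.py; python3 - <<'E'
from h import *
t=capture("top");s=capture("side")
cv2.imwrite("pics/lift.png",np.hstack([cv2.resize(t[130:260,330:480],(400,347)),cv2.resize(s[80:230,300:450],(400,347))]))
E
```

```text
12.4 [ 547.6 -316.6  196.6] yaw -49.43 tool y [ 0.021 -0.019 -1.   ] F [ 0.56 -0.54 -2.36] T [ 0.016  0.002 -0.022] w 14.3 j [-0.22  0.52  0.96  1.63 -0.45  1.2  -0.03]
```

View pics/lift.png

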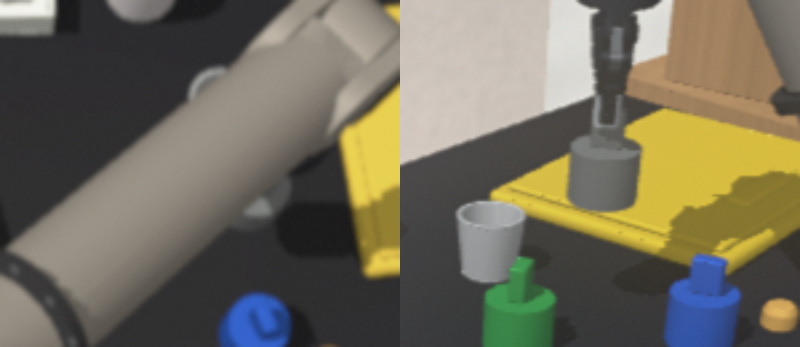

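Call:
play_rows(targets=[[[0.5,4,0,0],[0.5,4,0,0],[0.5,4,0,0],[0.5,4,0,0],[0.5,4,0,0],[0.5,4,0,0],[0.5,4,0,0],[0.5,3.5,0,0],[0.5,2,0,0],[0,0,0,0]]])

```text
clock: 13.33
ee_pos: [573.0, 33.3, 174.1]
ee_rot: [-0.632, 0.649, -0.301, 0.297]
wrist_force: [0.2, 0.7, -1.2]
width: 0.169
```

```bash
python3 st.py
```

```text
13.3333 [573.   33.3 174.1] yaw -50.07 tool y [-0.016 -0.02  -1.   ] F [ 0.16  0.72 -1.24] T [ 0.087 -0.084 -0.017] w 14.4 j [-0.89  0.47  1.    1.76 -0.41  1.16 -0.64]
```

Call:
play_rows(targets=[[[0.7,1.5,1,0],[1,1.5,0,0],[0.8,1.5,0,0],[0,0,0,0],[0,0,0,0],[0,0,0,0]]])

```text
clock: 13.83
ee_pos: [594.2, 82.7, 174.3]
ee_rot: [-0.628, 0.654, -0.305, 0.292]
wrist_force: [0.1, 0.8, -1.5]
width: 0.175
```

```bash
python3 st.py; cat > lv.py <<'E'
from h import *
import sys
s=capture("side");p0=observe()['ee_pos'];print(p0.round(1))
x,y=170,120
a=cv2.resize(s[y:y+150,x:x+150],None,fx=4,fy=4,interpolation=cv2.INTER_CUBIC)
cv2.imwrite(sys.argv[1],np.clip(a*1.5,0,255).astype(np.uint8));cv2.imwrite("pics/raw_"+sys.argv[1][5:],s)
cv2.imwrite("pics/rawt_"+sys.argv[1][5:],capture("top"))
E
python3 lv.py pics/p1.png
```

```text
13.8333 [594.2  82.7 174.3] yaw -49.9 tool y [-0.031 -0.025 -0.999] F [ 0.07  0.82 -1.47] T [ 0.021 -0.085  0.003] w 14.9 j [-0.91  0.53  0.97  1.68 -0.44  1.21 -0.7 ]
[593.9  82.  174.3]
```

View pics/p1.png

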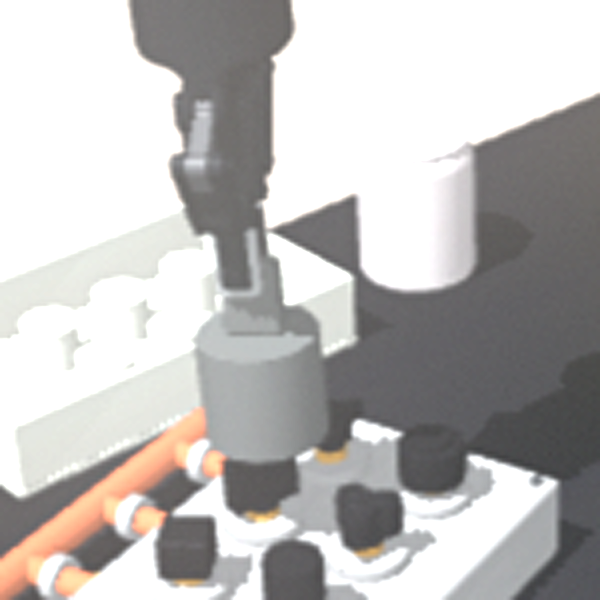

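View pics/rawt_p1.png

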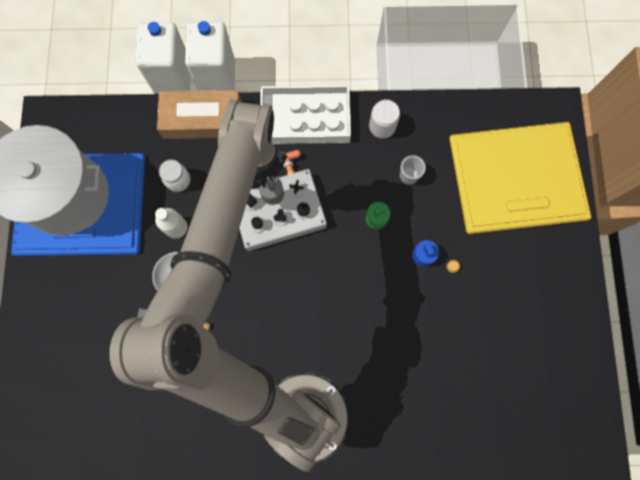

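```bash
python3 - <<'E'
from h import *
P=lambda p:(170+(p[0]-1.5)/4,120+(p[1]-1.5)/4)
print(ray("side",P((268,430)),113.8), ray("side",P((259,337)),173.8))
for c,z in(((594,82.3),113.8),((594,82.3),173.8)):
    th=np.linspace(0,2*np.pi,60);o=np.c_[c[0]+32*np.cos(th),c[1]+32*np.sin(th),np.full(60,z)]
    p=(proj("side",o)-[170,120])*4+1.5;print(p.min(0),p.max(0),p.mean(0))
t=cv2.imread("pics/rawt_p1.png");x,y=235,140
k=cv2.resize(t[y:y+80,x:x+80],None,fx=7,fy=7,interpolation=cv2.INTER_CUBIC)
for z,c in((113.8,(0,255,0)),(173.8,(0,0,255))):
    o=np.c_[594+32*np.cos(th),82.3+32*np.sin(th),np.full(60,z)]
    cv2.polylines(k,[((proj("top",o)-[x,y]+.5)*7).astype(int)],True,c,1)
k=np.clip(k*1.5,0,255).astype(np.uint8)
s=cv2.imread("pics/raw_p1.png");x,y=180,170
m=cv2.resize(s[y:y+80,x:x+100],None,fx=7,fy=7,interpolation=cv2.INTER_CUBIC)
for z,c in((113.8,(0,255,0)),(173.8,(0,0,255))):
    o=np.c_[594+32*np.cos(th),82.3+32*np.sin(th),np.full(60,z)]
    cv2.polylines(m,[((proj("side",o)-[x,y]+.5)*7).astype(int)],True,c,1)
m=np.clip(m*1.5,0,255).astype(np.uint8)
q=np.hstack([k,m]);cv2.imwrite("pics/p1b.png",cv2.resize(q,(800,int(800*q.shape[0]/q.shape[1]))))
E
```

```text
[588.43559585  78.95889076 113.8       ] [583.1353624   84.19699072 173.8       ]
[194.08444349 396.25927575] [317.94906218 461.93004604] [255.45906791 428.32462479]
[184.3751486  297.33431563] [311.9033776  360.19590029] [247.57501067 328.01854264]
```

View pics/p1b.png

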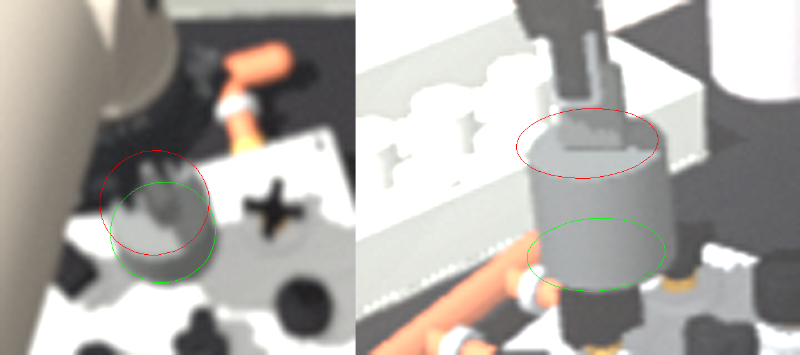

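Call:
play_rows(targets=[[[0.7,0.1,0,0],[0,0,-0.5,0],[0,0,-0.3,0],[0,0,0,0],[0,0,0,0]]])

```text
clock: 14.35
ee_pos: [601.3, 79.0, 166.2]
ee_rot: [-0.627, 0.653, -0.307, 0.294]
wrist_force: [0.1, -0.0, -2.0]
width: 0.17
```

```bash
cat > ov.py <<'E'
from h import *
import sys
s=capture("side");t=capture("top");p0=observe()['ee_pos'];print(p0.round(1))
cx,cy,zr=[float(v) for v in sys.argv[2:5]]
th=np.linspace(0,2*np.pi,60)
def dr(n,im,x,y,w,h):
    k=cv2.resize(im[y:y+h,x:x+w],None,fx=7,fy=7,interpolation=cv2.INTER_CUBIC)
    k=np.clip(k*1.5,0,255).astype(np.uint8)
    for z,c in((zr,(0,255,0)),(zr+60,(0,0,255))):
        o=np.c_[cx+32*np.cos(th),cy+32*np.sin(th),np.full(60,z)]
        cv2.polylines(k,[((proj(n,o)-[x,y]+.5)*7).astype(int)],True,c,1)
    return k
q=np.hstack([dr("top",t,238,150,55,80),dr("side",s,195,180,80,80)]);cv2.imwrite(sys.argv[1],cv2.resize(q,(800,int(800*q.shape[0]/q.shape[1]))))
E
python3 st.py; python3 ov.py pics/p2.png 599.3 79.7 105
```

```text
14.35 [601.3  79.  166.2] yaw -50.31 tool y [-0.031 -0.025 -0.999] F [ 0.11 -0.05 -2.  ] T [ 0.038 -0.022 -0.022] w 14.4 j [-0.89  0.55  0.96  1.68 -0.45  1.2  -0.69]
[601.3  79.2 166.3]
```

View pics/p2.png

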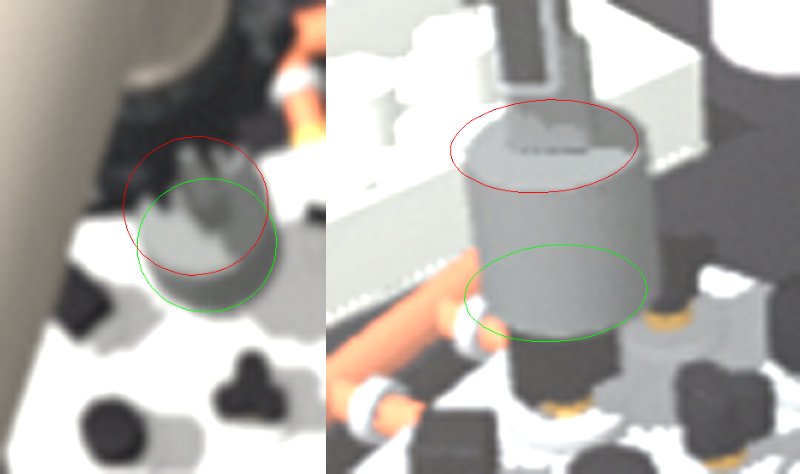

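Call:
play_rows(targets=[[[0.05,0.3,0,0],[0,0,0,0],[0,0,0,0]]])

```text
clock: 14.7
ee_pos: [601.9, 82.6, 166.7]
ee_rot: [-0.627, 0.653, -0.306, 0.294]
wrist_force: [-0.1, 0.0, -0.9]
width: 0.176
```

```bash
python3 st.py; python3 ov.py pics/p3.png 599.3 79.7 105.5
```

```text
14.7 [601.9  82.6 166.7] yaw -50.29 tool y [-0.03  -0.025 -0.999] F [-0.11  0.01 -0.86] T [ 0.04  -0.033 -0.065] w 15.0 j [-0.89  0.55  0.96  1.68 -0.45  1.2  -0.69]
[602.   82.7 166.7]
```

View pics/p3.png

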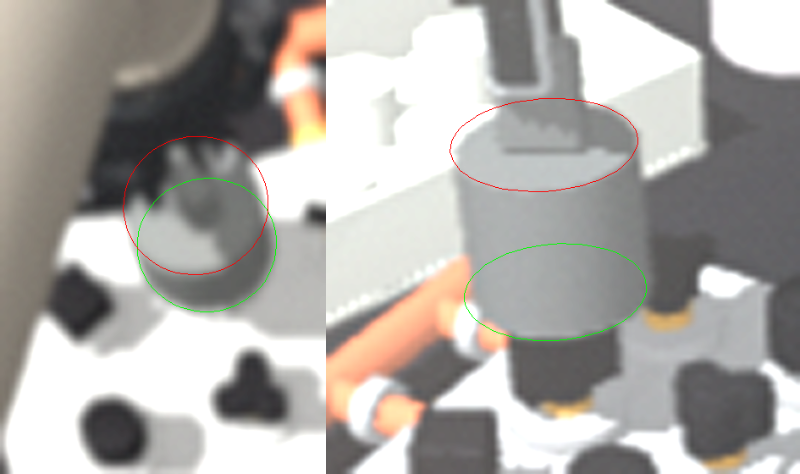

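Call:
play_rows(targets=[[[0,-0.05,-0.6,0],[0,0,-0.6,0],[0,0,0,0]]])

```text
clock: 15.05
ee_pos: [602.1, 82.5, 153.8]
ee_rot: [-0.628, 0.652, -0.306, 0.294]
wrist_force: [0.2, 0.9, -1.4]
width: 0.172
```

```bash
python3 st.py
```

```text
15.05 [602.1  82.5 153.8] yaw -50.25 tool y [-0.03  -0.024 -0.999] F [ 0.16  0.88 -1.37] T [ 0.082 -0.025 -0.024] w 14.6 j [-0.88  0.56  0.95  1.69 -0.46  1.18 -0.68]
```

Call:
play_rows(targets=[[[0,0,-0.7,0],[0,0,-0.7,0],[0,0,-0.6,0],[0,0,0,0]]])

```text
clock: 15.38
ee_pos: [601.4, 82.4, 130.8]
ee_rot: [-0.627, 0.653, -0.307, 0.294]
wrist_force: [0.1, -0.1, -2.2]
width: 0.172
```

```bash
python3 st.py; python3 ov.py pics/p4.png 599.3 79.7 72
```

```text
15.3833 [601.4  82.4 130.8] yaw -50.26 tool y [-0.031 -0.025 -0.999] F [ 0.05 -0.1  -2.15] T [ 0.039 -0.032  0.044] w 14.6 j [-0.87  0.58  0.94  1.71 -0.48  1.14 -0.67]
[602.1  82.2 132. ]
```

View pics/p4.png

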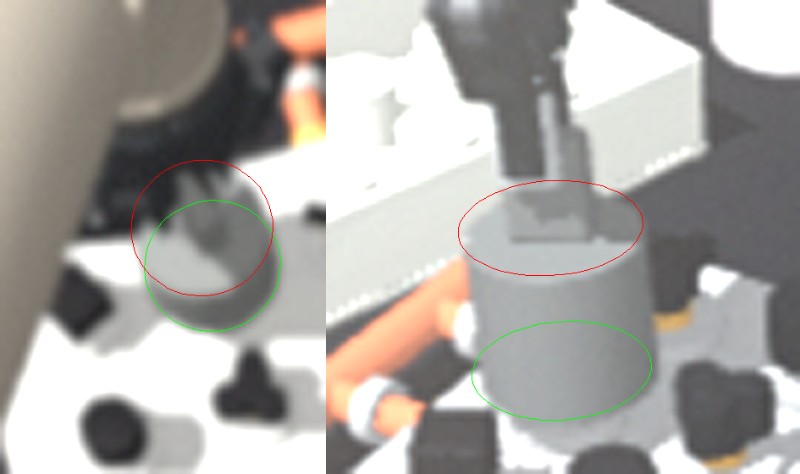

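Call:
play_rows(targets=[[[0.1,0.15,-0.5,0],[0,0,-0.5,0],[0,0,-0.3,0],[0,0,0,0]]])

```text
clock: 15.82
ee_pos: [604.2, 83.9, 118.5]
ee_rot: [-0.628, 0.652, -0.305, 0.295]
wrist_force: [0.2, 0.2, -1.3]
width: 0.173
```

```bash
python3 st.py; python3 ov.py pics/p5.png 599.3 79.7 56
```

```text
15.8167 [604.2  83.9 118.5] yaw -50.26 tool y [-0.028 -0.024 -0.999] F [ 0.2   0.21 -1.3 ] T [ 0.051 -0.052  0.013] w 14.7 j [-0.86  0.6   0.92  1.72 -0.5   1.12 -0.66]
[604.4  83.8 119.1]
```

View pics/p5.png

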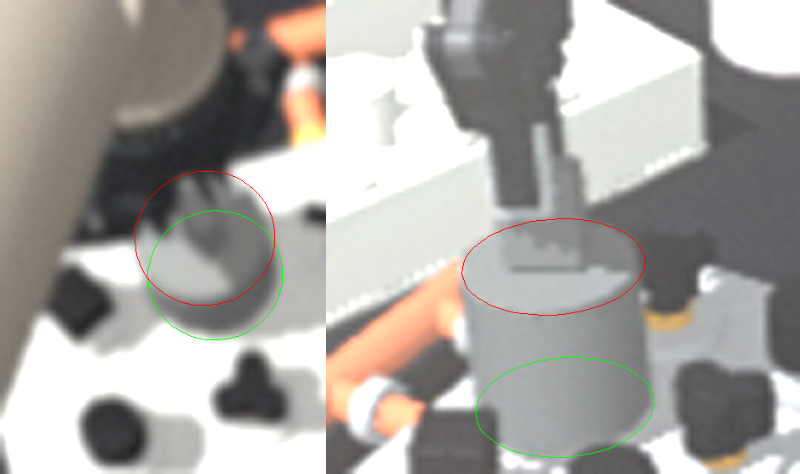

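Call:
play_rows(targets=[[[-0.2,-0.05,-0.2,0],[0,0,-0.2,0],[0,0,0,0]]])

```text
clock: 16.17
ee_pos: [602.7, 83.1, 115.3]
ee_rot: [-0.628, 0.652, -0.305, 0.296]
wrist_force: [0.1, 0.1, -2.1]
width: 0.174
```

```bash
python3 st.py
```

```text
16.1667 [602.7  83.1 115.3] yaw -50.27 tool y [-0.026 -0.024 -0.999] F [ 0.13  0.14 -2.12] T [ 0.035 -0.011 -0.015] w 14.8 j [-0.86  0.6   0.92  1.73 -0.5   1.11 -0.66]
```

Call:
play_rows(targets=[[[0,0,-0.2,0],[0,0,-0.1,0]]])

```text
clock: 16.33
ee_pos: [602.8, 83.1, 112.4]
ee_rot: [-0.629, 0.652, -0.305, 0.296]
wrist_force: [-0.2, -0.3, -2.0]
width: 0.175
```

```bash
python3 st.py
```

```text
16.3333 [602.8  83.1 112.4] yaw -50.28 tool y [-0.025 -0.024 -0.999] F [-0.16 -0.26 -1.96] T [ 0.064 -0.016  0.032] w 14.9 j [-0.86  0.6   0.92  1.73 -0.5   1.1  -0.66]
```

Call:
play_rows(targets=[[[0,0,-0.15,0]]])

```text
clock: 16.42
ee_pos: [603.0, 83.1, 110.9]
ee_rot: [-0.629, 0.651, -0.305, 0.296]
wrist_force: [-0.4, 0.0, -0.8]
width: 0.175
```

```bash
python3 st.py
```

```text
16.4167 [603.   83.1 110.9] yaw -50.28 tool y [-0.025 -0.024 -0.999] F [-0.35  0.03 -0.79] T [ 0.021 -0.038 -0.02 ] w 14.9 j [-0.86  0.6   0.92  1.73 -0.5   1.1  -0.66]
```

Call:
play_rows(targets=[[[0,0,-0.1,0]]])

```text
clock: 16.5
ee_pos: [603.0, 82.8, 110.6]
ee_rot: [-0.629, 0.651, -0.305, 0.296]
wrist_force: [-2.9, 0.2, 8.2]
width: 0.172
```

```bash
python3 st.py
```

```text
16.5 [603.   82.8 110.6] yaw -50.28 tool y [-0.025 -0.024 -0.999] F [-2.86  0.22  8.16] T [0.093 0.692 0.001] w 14.6 j [-0.86  0.6   0.92  1.73 -0.51  1.1  -0.66]
```

Call:
play_rows(targets=[[[0,0,-0.08,0]]])

```text
clock: 16.58
ee_pos: [603.1, 82.8, 110.7]
ee_rot: [-0.629, 0.651, -0.305, 0.296]
wrist_force: [-3.3, 0.2, 5.3]
width: 0.175
```

```bash
python3 st.py; python3 ov.py pics/p6.png 599.3 79.7 50
```

```text
16.5833 [603.1  82.8 110.7] yaw -50.28 tool y [-0.025 -0.023 -0.999] F [-3.26  0.17  5.35] T [0.156 0.6   0.041] w 14.8 j [-0.86  0.6   0.92  1.73 -0.51  1.1  -0.66]
[603.1  82.8 110.6]
```

View pics/p6.png

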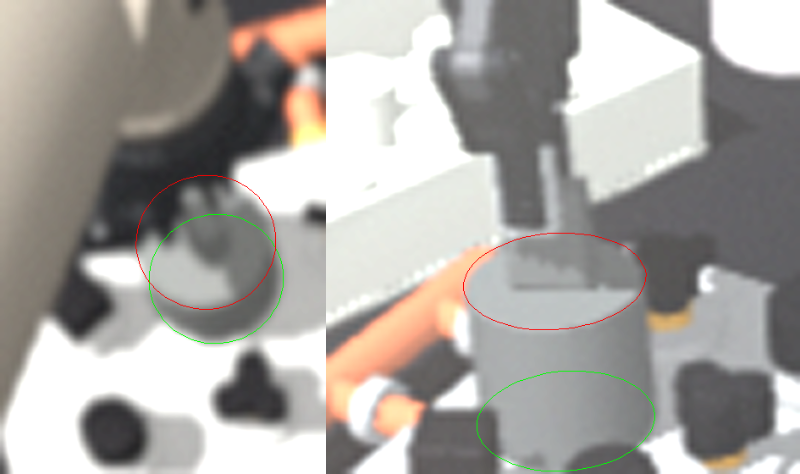

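Call:
play_rows(targets=[[[0,0,-0.15,0],[0,0,-0.15,0],[0,0,-0.1,0]]], grip_force=20)

```text
clock: 16.93
ee_pos: [603.3, 82.7, 110.7]
ee_rot: [-0.63, 0.65, -0.306, 0.295]
wrist_force: [-2.9, 0.8, 4.0]
width: 0.171
```

```bash
python3 st.py
```

```text
16.9333 [603.3  82.7 110.7] yaw -50.3 tool y [-0.026 -0.02  -0.999] F [-2.86  0.83  3.98] T [ 0.107  0.601 -0.009] w 14.5 j [-0.86  0.6   0.92  1.73 -0.51  1.1  -0.65]
```

Call:
play_rows(targets=[[[0,0,-0.4,0]]])

```text
clock: 17.02
ee_pos: [603.6, 82.4, 110.4]
ee_rot: [-0.63, 0.65, -0.306, 0.295]
wrist_force: [-12.2, 1.2, 39.0]
width: 0.175
```

```bash
python3 st.py
```

```text
17.0167 [603.6  82.4 110.4] yaw -50.3 tool y [-0.026 -0.019 -0.999] F [-12.18   1.15  39.01] T [ 0.289  2.953 -0.022] w 14.9 j [-0.86  0.6   0.92  1.73 -0.51  1.1  -0.65]
```

Call:
play_rows(targets=[[[0,0,0,0],[0,0,0,0]]])

```text
clock: 17.18
ee_pos: [604.9, 82.1, 112.5]
ee_rot: [-0.631, 0.649, -0.305, 0.296]
wrist_force: [0.2, -0.2, -2.8]
width: 0.174
```

Call:
play_rows(targets=[[[0,0,0,0],[0,0,0,0],[0,0,0,0],[0,0,0,0]]], jaw=0.24)

```text
clock: 17.52
ee_pos: [605.2, 82.1, 111.6]
ee_rot: [-0.631, 0.649, -0.305, 0.296]
wrist_force: [-0.1, -0.4, 0.5]
width: 0.235
```

```bash
python3 st.py; python3 ov.py pics/p7.png 599.3 79.7 50
```

```text
17.5167 [605.2  82.1 111.6] yaw -50.32 tool y [-0.022 -0.018 -1.   ] F [-0.07 -0.44  0.5 ] T [ 0.03  -0.018 -0.047] w 20.0 j [-0.85  0.6   0.92  1.73 -0.51  1.1  -0.65]
[605.2  82.1 111.6]
```

View pics/p7.png

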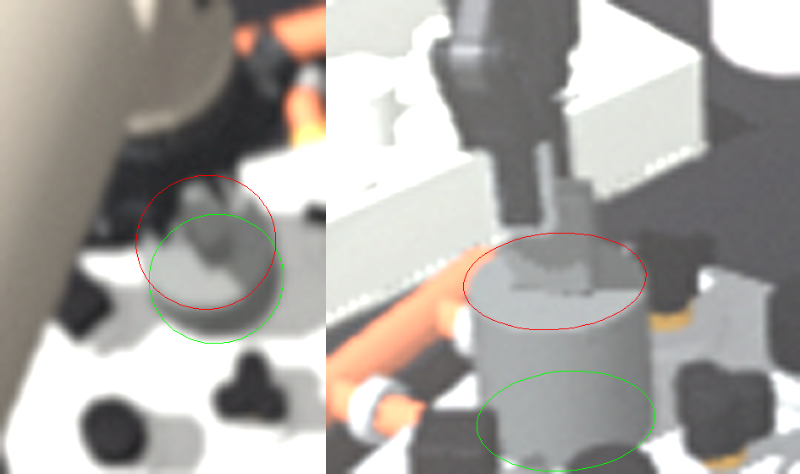

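Call:
play_rows(targets=[[[0,0,0,0],[0,0,0,0],[0,0,0,0]]], jaw=0.4)

```text
clock: 17.87
ee_pos: [605.0, 82.2, 111.2]
ee_rot: [-0.631, 0.649, -0.305, 0.296]
wrist_force: [-0.4, -0.4, 0.4]
width: 0.398
```

Call:
play_rows(targets=[[[0,0,1,0],[0,0,2,0],[0,0,3,0],[0,0,4,0],[0,0,4,0],[-2,-3,1,0],[-2,-3,0,0],[-2,-3,0,0],[-2,-3,0,0],[-2,-3,0,0]]])

```text
clock: 18.7
ee_pos: [505.2, -65.5, 272.7]
ee_rot: [-0.633, 0.651, -0.298, 0.294]
wrist_force: [0.7, -0.6, 0.4]
width: 0.404
```

Call:
play_rows(targets=[[[-2,-3,0,0],[-2,-3,0,0],[-1,-3,0,0],[-1,-3,0,0],[0,-3,0,0],[0,-3,0,0],[0,-2,0,0],[0,0,0,0]]])

```text
clock: 19.37
ee_pos: [433.3, -284.4, 278.2]
ee_rot: [-0.636, 0.644, -0.301, 0.3]
wrist_force: [-0.2, -0.4, 0.4]
width: 0.4
```

```bash
python3 st.py; python3 ov.py pics/p8.png 599.3 79.7 50; python3 - <<'E'
from h import *
t=capture("top");s=capture("side");cv2.imwrite("pics/tF.png",t);cv2.imwrite("pics/sF.png",s)
E
```

```text
19.3667 [ 433.3 -284.4  278.2] yaw -50.27 tool y [-0.006 -0.009 -1.   ] F [-0.23 -0.36  0.43] T [-0.02   0.086 -0.013] w 34.0 j [-0.53  0.25  1.22  1.76 -0.23  1.3  -0.13]
[ 434.4 -280.4  277.8]
```

View pics/p8.png

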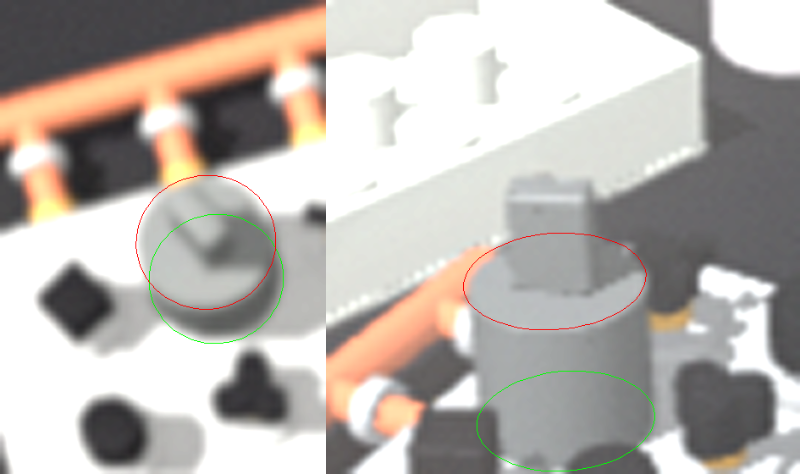

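View pics/tF.png

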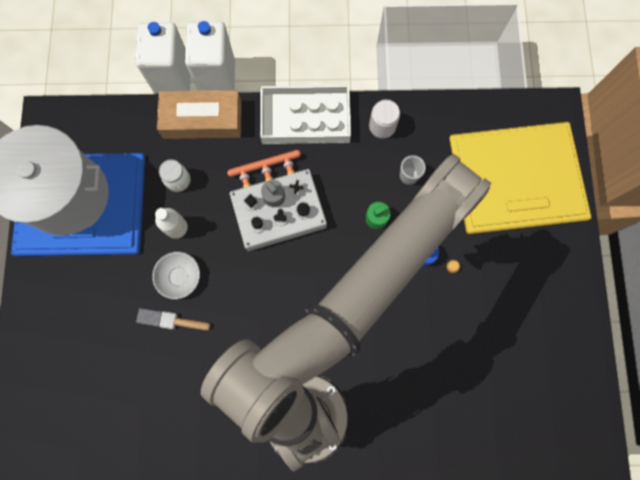

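View pics/sF.png

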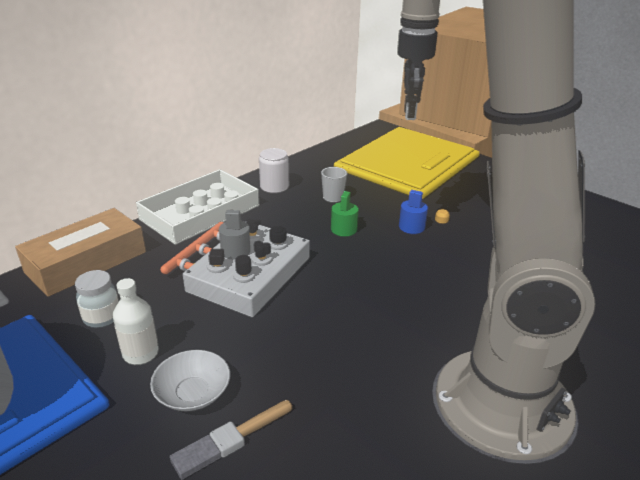

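```bash
python3 -c "
from workcell import *
print(hand_in())"
```

```text
the job is handed in; nothing more can be done
None
```

The bar-handled valve is closed and nipped up, the grey cover stands over it, and the job is handed in at about 19.5 s.

- **Valve:** I turned it clockwise against a drag of about 0.07 Nm. The torque jumped to 0.34 Nm between tool angles +0.25° and −1.64°, so I took that as the seat. I stopped at −10.5°, where the readings were 0.32–0.44 Nm. That is 8.9–10.7° past the seat by tool angle. I did not measure any slight give between the handle and the fingers.
- **Cover:** I gripped it by its block, lifted it clear of the valves and lowered it until it touched at block height.
    - **Press:** it hung about 3° out of square, so I pressed to level it. One press reached 39 N at the wrist, close to but under the 40 N limit for the gripper body.
    - **Release:** the arm then sprang back up about 2 mm, and the cover seems to have slipped that last 1–2 mm onto the block when I let go.
- **Last check:** with the arm away, both cameras show the cover upright, flat at block height and centred to about 2 mm. In the pictures the neighbouring valves and the other things look unmoved.
- **Disagreement:** the visible fingertips sat about 20 mm above the reported TCP. I chose the grip heights from the pictures instead, and both grasps held.

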